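# Put the coffee things back in their holders

## Robot

A 6-joint arm with a two-finger parallel gripper is mounted at the origin on a cart in front of the work surface, level with it; the furniture and walls round the work are solid. World frame = base frame: x ahead of the robot, y to its left, z up, the work surface at z = 0. Lengths are in m, angles in degrees, forces in N, time in s.
With the tool pointing down it reaches from about 0.375 to 0.9 m from the base axis. Payload 3.1 kg.
Tool frame: the origin (TCP) lies midway between the tips of the shut fingers; the grasp point (between the pads) lies 19 mm behind it; z points along the fingers, y is the line along which they close (so a half turn about z gives the same grasp; the last joint's range is limited). The gripper opens to 87 mm and grips with 3 to 60 N. Pads are 19 mm wide; open, the fingers measure 117 mm over their backs; the gripper's body (75 mm by 190 mm) begins 51 mm behind the grasp point.
Start: joints at [-73.482, 30.224, 82.088, -0, 67.689, -10.227], TCP at [0.281, -0.558, 0.197] pointing down, gripper open.
Joint ranges: [-176.69, 176.69], [-43.24, 126.21], [12.49, 139.97], [-82, 262], [0, 151.66], [-163.58, 163.58]. Speed limits (degrees/s): [159.86, 159.86, 180, 180, 180, 180].

## Interface

Orientations are given as a 3x3 rotation matrix whose columns are the frame's x, y, z axes.
In Python, from workcell import read_state, snapshot, camera_info, sign_off gives the robot as it stands.
- The arm moves only by the tool drive_tool, never from a script. Its argument "targets" is text: rows parted by semicolons, each of 7 numbers parted by spaces: the shift along the tool's x, y, z normalised to -1 to 1, where 1 is 0.1 m, then the turn, a rotation vector about the tool's x, y, z normalised to -1 to 1, where 1 is 180 degrees, then the closure, from 0 (fully open) to 1 (shut). In form: tx ty tz ax ay az grip; .... A call has 1 to 20 rows; each row is the pose to reach, as a shift and turn from the pose commanded when the call began, along the tool's axes at that moment, turning the shorter way round; what a row does not reach only later rows make up. A row lasts 1/12 s, in which the tool goes at most 41.7 mm and 7.16 degrees, less where a joint would pass 70% of its speed; a pose out of reach is approached as far as the arm can. A call with a number of a shift or a turn outside -1 to 1 is refused whole. A call with a gripper value outside its range is refused whole. The fingers move at their own pace and stop on an object; the grip force is fixed at half the most. Time passes only in rows, so rows that repeat a pose let the fingers close. It gives the time, the measured TCP pose, the force, the opening and the grip force at its end, in the units of the state.
- read_state(): the state, without advancing time (a new reading comes with each control period).
- snapshot(name): name is "scene" or "top"; returns the picture (480x640x3 uint8, red, green, blue); there is no depth.
- camera_info(name): a dict with "camera_matrix" (3x3 intrinsics, pixels), "R" (3x3) and "t" (3): a world point X has camera coordinates R X + t. Camera axes: x right, y down, z forward; pixel columns grow to the right and rows downward; lengths in m; the calibration is good to about 2 mm. A picture is of the moment at which its call begins. camera_info takes no time and is no camera call.
- sign_off(): hands the job in; it is judged then, once.
The state is a dict: "time": time; "q": joint angles; "joint_vel": joint speeds; "joint_torque": joint torques, N m; "position": TCP position; "tool_rot": TCP orientation; "force": force on the tool from outside, world axes, zero at the start; "ft_torque": the same for the moment, N m; "gripper_width": finger opening in m; "grasp_force": force on a finger pad.
Only numpy, scipy, OpenCV 4.12 (cv2) and the standard library are available. Lean on these libraries where they do the work, as an engineer would, in place of code of your own. Each camera call takes 0.05 s, during which the arm holds its last target. There are 200 camera calls.

## Task

Tidy the coffee corner: stack the two square marble coasters in the wooden corner tray, the large one flat on the tray and the small one flat on top of it, each pushed up snug and square against both fences. Stand the tamper upright in the middle of the larger round dish and the spice jar upright in the middle of the smaller round dish, and lay the matchbox flat in the oblong tray, its length along the tray's.

Things in the scene. Friction and masses are not known exactly. Their poses are not given: they have to be found in the camera images.
- large_coaster: Loose, starts on the worktop. The larger of two square white-grey marble coasters: a flat tile 60 x 60 mm, 10 mm thick. Origin at the centre of its underside, z up, x and y along its edges.
- small_coaster: Loose, starts on the worktop. The smaller square marble coaster: a flat tile 44 x 44 mm, 10 mm thick. Origin at the centre of its underside, z up, x and y along its edges.
- spice_jar: Loose, starts on the worktop. Round upright spice jar with a dark screw cap, 41 mm in diameter all the way up, 105 mm tall. Origin at the centre of its underside, z up along its axis.
- tamper: Loose, starts on the worktop. Coffee tamper standing on its metal foot: foot 53 mm in diameter, 92 mm tall in all; its upright wooden handle, 32 mm thick at its widest (about 65 to 80 mm up), is the place to grip. Origin at the centre of its underside, z up along its axis.
- matchbox: Loose, starts on the worktop. Matchbox lying flat, 36 mm (its x) by 56 mm (its y), 14 mm high. Origin at the centre of its underside, z up.
- corner_tray: Fixed dark wooden tray: square plate 100 x 100 mm, 4 mm thick, with straight fences (6 mm thick, top 26 mm above the worktop) along two adjoining edges that meet at a brass pin; the other two sides are open. Origin at the centre of its underside, z up. In its frame the fences' inner faces lie at x = +42 mm and y = +42 mm; the plate reaches to -50 mm in x and y.
- small_dish: Fixed shallow round dark wooden dish, the smaller one: opening 56 mm, outside 66 mm, floor 4 mm above the worktop, rim top 10 mm. Origin at the centre of its underside, z up.
- large_dish: Fixed shallow round dark wooden dish, the larger one: opening 72 mm, outside 82 mm, floor 4 mm above the worktop, rim top 10 mm. Origin at the centre of its underside, z up.
- oblong_tray: Fixed shallow oblong dark wooden tray: inside 54 mm (its x) by 74 mm (its y), outside 64 x 84 mm, floor 5 mm above the worktop, rim top 9 mm. Origin at the centre of its underside, z up.
Mind the look-alikes: they are no part of the job. Leave any red look-alike of the small_coaster alone.

How it is judged (in metres and radians):
At the end, for the whole second after the job is handed in: Large coaster flat on the corner tray, small one flat on it, each under 5 mm from both fences and within 0.12 rad of square; jar in small dish, tamper in large dish, matchbox in oblong tray (within 0.35 rad), each upright on the floor, within 12 mm (box 15) of centre; all released, at rest (x of large_coaster in the frame of corner_tray between 0.007 and 0.016 m and y of large_coaster in the frame of corner_tray between 0.007 and 0.016 m and z of large_coaster in the frame of corner_tray between 0.001 and 0.007 m and angle between each of large_coaster, small_coaster, spice_jar, tamper, matchbox's own z axis and vertical below 0.1 rad and (angle between the x axis of large_coaster and the x axis of corner_tray, either way round below 0.12 rad or angle between the x axis of large_coaster and the y axis of corner_tray, either way round below 0.12 rad) and x of small_coaster in the frame of corner_tray between 0.015 and 0.024 m and y of small_coaster in the frame of corner_tray between 0.015 and 0.024 m and z of small_coaster in the frame of corner_tray between 0.011 and 0.017 m and (angle between the x axis of small_coaster and the x axis of corner_tray, either way round below 0.12 rad or angle between the x axis of small_coaster and the y axis of corner_tray, either way round below 0.12 rad) and horizontal distance between spice_jar and small_dish below 0.012 m and z of spice_jar in the frame of small_dish between 0.001 and 0.007 m and horizontal distance between tamper and large_dish below 0.012 m and z of tamper in the frame of large_dish between 0.001 and 0.007 m and horizontal distance between matchbox and oblong_tray below 0.015 m and z of matchbox in the frame of oblong_tray between 0.002 and 0.008 m and angle between the y axis of matchbox and the y axis of oblong_tray, either way round below 0.35 rad and linear speed of each of large_coaster, small_coaster, spice_jar, tamper, matchbox below 0.02 m/s); the robot touches nothing.
It also fails if it takes over 128 s, if anything falls off the work surface, if the arm or the gripper's body presses on something with over 40 N, if the wrist force passes 120 N, or if a joint passes its speed limit or range.

## Working session

There is one attempt and no reset: what is moved stays moved. The work goes in short steps, Python scripts to look and compute and a tool call to move; the robot and the scene stay as the last step left them, time stands still between calls to the robot, and variables do not carry over. Pictures are saved under pics/ and viewed, at most 14 in all, crops included, and the job is handed in when it is done.

Besides the shell and the picture viewer there is one more tool, called after "Request:" in YAML: its name, and indented under it one key for each argument. drive_tool: Moves the arm, as the interface text tells. Scaled input: -1 to 1 covers 0.1 m each way for a shift and 180 degrees each way for a turn. Its arguments: {"type":"object","properties":{"targets":{"type":"string"}},"required":["targets"]}

```bash
mkdir -p pics
python3 - <<'E'
from workcell import *
import cv2,numpy as np
for n in("scene","top"):
    im=snapshot(n); cv2.imwrite(f"pics/{n}0.png",im[:,:,::-1]); c=camera_info(n); print(n,np.round(c["camera_matrix"],1).tolist(),np.round(c["R"],3).tolist(),np.round(c["t"],3).tolist())
s=read_state();print(s["time"],s["position"],s["tool_rot"],s["gripper_width"])
E
```

```text
scene [[540.8, 0.0, 315.6], [0.0, 540.8, 223.9], [0.0, 0.0, 1.0]] [[-0.656, -0.755, 0.004], [-0.474, 0.408, -0.78], [0.588, -0.513, -0.625]] [0.378, 0.3, 1.086]
top [[467.5, 0.0, 313.4], [0.0, 467.5, 233.2], [0.0, 0.0, 1.0]] [[0.026, -1.0, 0.013], [-0.998, -0.027, -0.057], [0.057, -0.011, -0.998]] [-0.012, 0.601, 0.941]
0.1 [ 0.28109359 -0.55742133  0.19607311] [[ 8.93017610e-01  4.50021378e-01 -5.53702738e-04]
 [ 4.50021576e-01 -8.93015670e-01  1.89586387e-03]
 [ 3.58714050e-04 -1.94221800e-03 -9.99998050e-01]] 0.08691624321683511
```

View pics/top0.png

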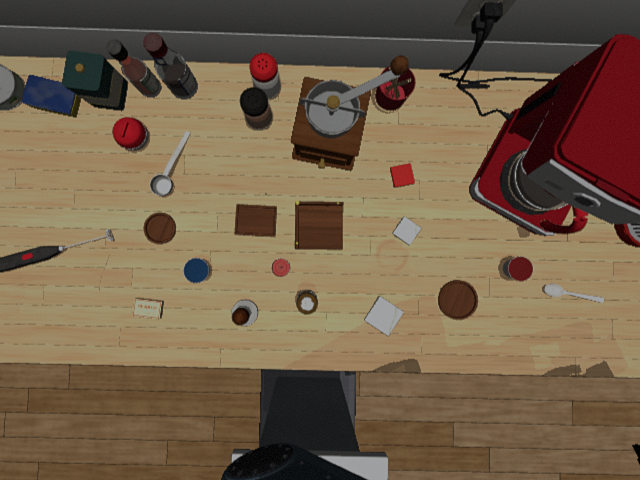

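View pics/scene0.png

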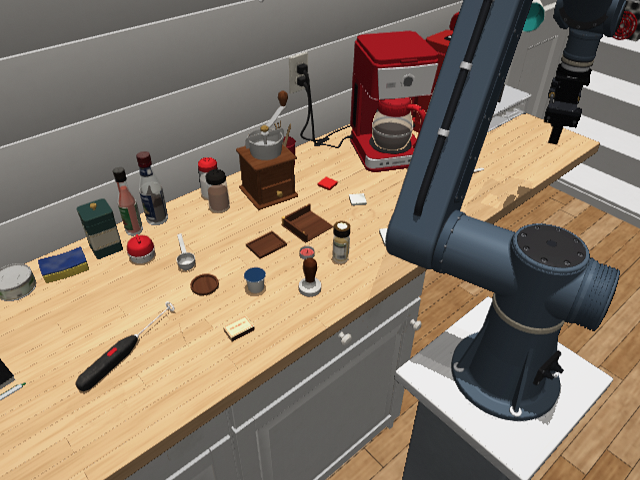

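The top view shows:
- **Loose items:** matchbox (148,308), tamper (243,314), jar (307,302), large coaster (384,316), small coaster (407,231).
- **Trays and dishes:** corner tray (319,226), oblong tray (256,221), small dish (160,228), large dish (458,300).
- **Look-alike:** the red tile at (402,176), which I leave alone.

```bash
cat > h.py <<'E'
import numpy as np,cv2
from workcell import *
def cast(n,uv,z):
    c=camera_info(n);K,R,t=map(np.array,(c["camera_matrix"],c["R"],c["t"]))
    uv=np.atleast_2d(np.asarray(uv,float)); d=np.c_[uv,np.ones(len(uv))]@np.linalg.inv(K).T@R
    o=-R.T@t; return (o+d*((z-o[2])/d[:,2])[:,None])[:,:2]
def proj(n,X):
    c=camera_info(n);p=np.array(c["camera_matrix"])@(np.array(c["R"])@np.asarray(X,float)+np.array(c["t"]));return p[:2]/p[2]
def blob(n,im,box,f,z):
    "largest contour in box (u0,v0,u1,v1) where f(hsv) ; world centre, sizes, angle of long side (deg)"
    u0,v0,u1,v1=box; k=4
    hsv=cv2.cvtColor(cv2.resize(im[v0:v1,u0:u1],None,fx=k,fy=k,interpolation=cv2.INTER_CUBIC),cv2.COLOR_RGB2HSV).astype(int)
    m=f(hsv[...,0],hsv[...,1],hsv[...,2]).astype(np.uint8)*255
    m=cv2.morphologyEx(m,cv2.MORPH_OPEN,np.ones((5,5)))
    c=max(cv2.findContours(m,0,1)[0],key=cv2.contourArea)[:,0].astype(float)
    P=cast(n,(c+.5)/k-.5+[u0,v0],z)
    r=cv2.minAreaRect((P*1000).astype(np.float32)); (x,y),(w,h),a=r
    if w<h: w,h,a=h,w,a+90
    M=cv2.moments((P*1e3).astype(np.float32).reshape(-1,1,2))
    return dict(c=(round(x,1),round(y,1)),mom=(round(M['m10']/M['m00'],1),round(M['m01']/M['m00'],1)),size=(round(w,1),round(h,1)),ang=round(a%180,1))
E
python3 - <<'E'
from h import *
im=cv2.imread("pics/top0.png")[:,:,::-1].copy()
white=lambda h,s,v:(s<40)&(v>130)
dark=lambda h,s,v:(v<115)
print("LC",blob("top",im,(355,285,415,345),white,.010))
print("SC",blob("top",im,(385,210,430,250),white,.010))
print("MB",blob("top",im,(128,292,170,325),lambda h,s,v:(s<75)&(v>130),.014))
print("CT",blob("top",im,(285,192,353,258),dark,.004))
print("OT",blob("top",im,(228,197,284,244),dark,.009))
print("SD",blob("top",im,(138,205,184,250),dark,.010))
print("LD",blob("top",im,(430,272,486,326),dark,.010))
a=cv2.resize(im[190:330,225:345],None,fx=5,fy=4.2857,interpolation=cv2.INTER_CUBIC)
cv2.imwrite("pics/a.png",a[:,:,::-1])
s=cv2.imread("pics/scene0.png"); cv2.imwrite("pics/b.png",cv2.resize(s[190:345,190:390],None,fx=4,fy=3.87,interpolation=cv2.INTER_CUBIC))
E
```

```text
LC {'c': (436.4, -144.4), 'mom': (436.5, -144.5), 'size': (59.7, 58.9), 'ang': 148.1}
SC {'c': (613.2, -189.0), 'mom': (613.1, -189.1), 'size': (43.4, 43.3), 'ang': 56.6}
MB {'c': (440.0, 338.8), 'mom': (440.0, 338.8), 'size': (49.7, 29.8), 'ang': 84.9}
CT {'c': (619.5, -6.0), 'mom': (619.1, -5.9), 'size': (101.2, 101.0), 'ang': 90.6}
OT {'c': (625.7, 124.9), 'mom': (625.7, 125.0), 'size': (85.6, 65.4), 'ang': 88.4}
SD {'c': (603.9, 321.5), 'mom': (604.0, 321.2), 'size': (66.6, 65.3), 'ang': 89.5}
LD {'c': (473.6, -295.5), 'mom': (473.5, -295.3), 'size': (82.1, 81.7), 'ang': 90.6}
```

View pics/a.png

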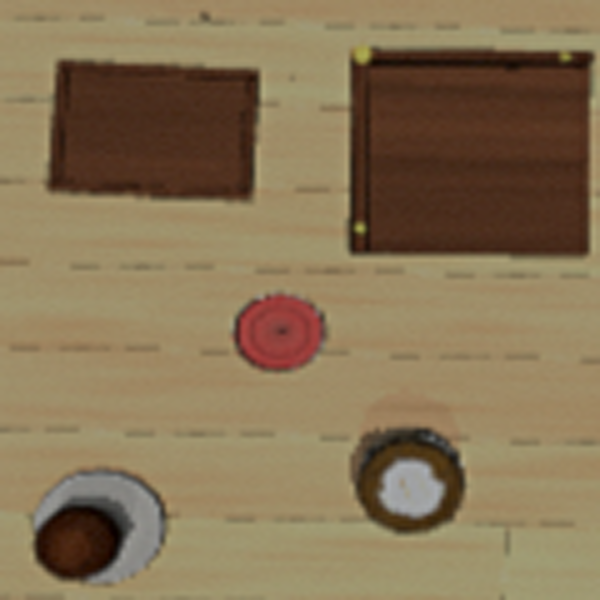

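View pics/b.png

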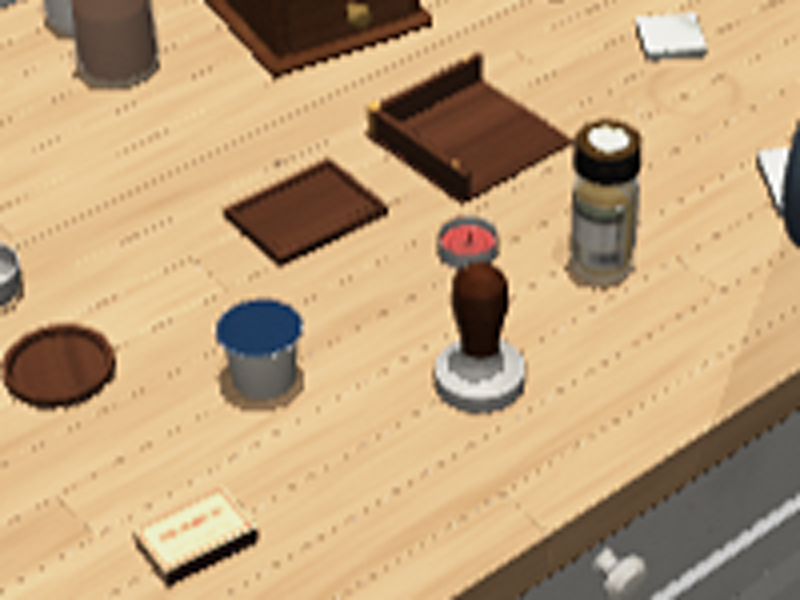

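The crops show the tray's pin and fences at the far-left corner, so the fences are on +x and +y. The jar cap is at about (307,302) and the tamper foot at about (245,313) in the top view. Next I measure both upright items in the two views and write a planner helper.

```bash
cat >> h.py <<'E'
import json
from scipy.spatial.transform import Rotation as Ro
def Rdown(yd):
    a=np.radians(yd); y=np.array([np.cos(a),np.sin(a),0]); z=np.array([0,0,-1.]); return np.c_[np.cross(y,z),y,z]
def load():
    try: d=json.load(open("cmd.json")); return d
    except FileNotFoundError: return dict(p=[.281,-.558,.197],yd=-63.26)
def plan(wps,step=.028,stepa=6.):
    """wps: (x,y,z m, ydir deg, grip, hold rows). Prints calls; stores the commanded end pose."""
    d=load(); p=np.array(d["p"]);yd=d["yd"]; rows=[]; p0,y0=p.copy(),yd
    lasts=None
    def flush():
        nonlocal rows,p0,y0,p,yd
        if rows:
            out=[];
            for r in rows: out.append(" ".join(f"{v:.3f}".rstrip("0").rstrip(".").replace("-0","-0") if abs(v)>5e-4 else "0" for v in r))
            print("CALL:","; ".join(out)); r=np.round(rows[-1],3)
            p=p0+Rdown(y0)@(r[:3]*.1); yd=y0+r[5]*180; rows=[]
        p0,y0=p.copy(),yd
    for (x,y,z,a,g,h) in wps:
        t=np.array([x,y,z]); s,sa=p.copy(),yd
        n=max(1,int(np.ceil(max(np.linalg.norm(t-s)/step,abs(a-sa)/stepa))))
        for k in list(range(1,n+1))+[n]*h:
            q,qa=s+(t-s)*k/n, sa+(a-sa)*k/n
            f=lambda:np.r_[Rdown(y0).T@(q-p0)/.1,0,0,-(qa-y0)/180,g]
            if len(rows)==20 or np.abs(f()[:3]).max()>1: flush()
            r=f(); r[5]*=1; rows.append(r); p,yd=q.copy(),qa
    # sign: yaw about world z = -turn about tool z
    flush(); json.dump(dict(p=p.tolist(),yd=yd),open("cmd.json","w")); print("end",np.round(p,4),round(yd,2))
def st():
    s=read_state();R=np.array(s["tool_rot"]);print("t",round(s["time"],2),"p",np.round(s["position"],4),"yd",round(np.degrees(np.arctan2(R[1,1],R[0,1])),2),"w",round(s["gripper_width"],4),"gf",round(s["grasp_force"],1),"F",np.round(s["force"],1),"q",np.round(s["q"],0))
E
sed -i 's/yd=y0+r\[5\]\*180; rows/yd=y0-r[5]*180; rows/' h.py
python3 - <<'E'
from h import *
im=cv2.imread("pics/top0.png")[:,:,::-1].copy(); sc=cv2.imread("pics/scene0.png")[:,:,::-1].copy()
print("jarcap top",blob("top",im,(290,285,325,325),lambda h,s,v:((s<60)&(v>130)),.105), cast("top",[(307.2,302)],.105))
print("jarcap scene",blob("scene",sc,(330,215,356,236),lambda h,s,v:(s<40)&(v>190),.105))
for z in(.005,.012,.02): print("foot top",z,blob("top",im,(228,295,262,330),lambda h,s,v:(s<60)&(v>90)|((v<110)&(h<15)),z),cast("top",[(244.8,313)],z),"scene",cast("scene",[(190+480/4,190+372/3.87)],z))
hd=lambda h,s,v:(s>100)&(v<110)
print("handle",blob("top",im,(228,300,262,330),hd,.075))
print("handle top end, scene",cast("scene",[(190+481/4,190+275/3.87)],.08))
E
```

```text
jarcap top {'c': (466.1, 14.0), 'mom': (465.9, 14.2), 'size': (22.4, 22.1), 'ang': 1.4} [[0.46882875 0.01347973]]
jarcap scene {'c': (464.9, 15.0), 'mom': (465.3, 14.8), 'size': (22.0, 20.9), 'ang': 47.2}
foot top 0.005 {'c': (435.3, 141.8), 'mom': (435.2, 141.9), 'size': (53.8, 53.5), 'ang': 91.9} [[0.43425097 0.14068086]] scene [[0.43668436 0.13871022]]
foot top 0.012 {'c': (436.1, 140.9), 'mom': (436.0, 141.0), 'size': (53.4, 53.1), 'ang': 91.9} [[0.43506228 0.13977213]] scene [[0.43139974 0.14320102]]
foot top 0.02 {'c': (437.0, 139.9), 'mom': (436.9, 140.0), 'size': (52.9, 52.6), 'ang': 91.9} [[0.4359895  0.13873358]] scene [[0.42536017 0.14833336]]
handle {'c': (435.9, 140.6), 'mom': (436.0, 140.7), 'size': (33.0, 28.9), 'ang': 136.6}
handle top end, scene [[0.44008399 0.13480208]]
```

```bash
python3 -c "
from h import *
plan([(.4364,-.1444,.12,-31.9,0,2),(.4364,-.1444,.03,-31.9,0,2)])"
```

```text
CALL: 0.191 -0.176 0.045 0 0 -0.01 0; 0.382 -0.352 0.091 0 0 -0.02 0; 0.573 -0.528 0.136 0 0 -0.031 0; 0.764 -0.705 0.181 0 0 -0.041 0; 0.956 -0.881 0.226 0 0 -0.051 0
CALL: 0.216 -0.143 0.046 0 0 -0.01 0; 0.433 -0.287 0.091 0 0 -0.021 0; 0.65 -0.43 0.136 0 0 -0.031 0; 0.867 -0.573 0.182 0 0 -0.041 0
CALL: 0.233 -0.115 0.045 0 0 -0.01 0; 0.466 -0.229 0.09 0 0 -0.021 0; 0.7 -0.344 0.136 0 0 -0.031 0; 0.933 -0.458 0.181 0 0 -0.041 0
CALL: 0.246 -0.083 0.045 0 0 -0.01 0; 0.492 -0.167 0.09 0 0 -0.021 0; 0.739 -0.25 0.136 0 0 -0.031 0; 0.985 -0.334 0.181 0 0 -0.041 0; 0.985 -0.334 0.181 0 0 -0.041 0; 0.985 -0.334 0.181 0 0 -0.041 0; 0.985 -0.334 0.406 0 0 -0.041 0; 0.985 -0.334 0.631 0 0 -0.041 0; 0.985 -0.334 0.856 0 0 -0.041 0
CALL: 0 0 0.225 0 0 0 0; 0 0 0.225 0 0 0 0; 0 0 0.225 0 0 0 0
end [ 0.4364 -0.1444  0.03  ] -31.94
```

Request:
drive_tool:
  targets: "0.191 -0.176 0.045 0 0 -0.01 0; 0.382 -0.352 0.091 0 0 -0.02 0; 0.573 -0.528 0.136 0 0 -0.031 0; 0.764 -0.705 0.181 0 0 -0.041 0; 0.956 -0.881 0.226 0 0 -0.051 0"

```text
time: 0.52
position: [0.327, -0.4349, 0.1737]
tool_rot: [[0.809, 0.588, -0.0], [0.588, -0.809, 0.001], [0.0, -0.001, -1.0]]
force: [0.6, -0.8, -0.7]
gripper_width: 0.087
grasp_force: 0.0
```

Request:
drive_tool:
  targets: "0.216 -0.143 0.046 0 0 -0.01 0; 0.433 -0.287 0.091 0 0 -0.021 0; 0.65 -0.43 0.136 0 0 -0.031 0; 0.867 -0.573 0.182 0 0 -0.041 0"

```text
time: 0.85
position: [0.3637, -0.3377, 0.1557]
tool_rot: [[0.727, 0.687, -0.0], [0.687, -0.727, 0.001], [0.0, -0.001, -1.0]]
force: [1.4, -0.1, -0.4]
gripper_width: 0.087
grasp_force: 0.0
```

Request:
drive_tool:
  targets: "0.233 -0.115 0.045 0 0 -0.01 0; 0.466 -0.229 0.09 0 0 -0.021 0; 0.7 -0.344 0.136 0 0 -0.031 0; 0.933 -0.458 0.181 0 0 -0.041 0"

```text
time: 1.18
position: [0.4002, -0.2404, 0.1377]
tool_rot: [[0.633, 0.774, -0.0], [0.774, -0.633, 0.0], [0.0, -0.001, -1.0]]
force: [0.4, -1.0, 0.7]
gripper_width: 0.0871
grasp_force: 0.0
```

Request:
drive_tool:
  targets: "0.246 -0.083 0.045 0 0 -0.01 0; 0.492 -0.167 0.09 0 0 -0.021 0; 0.739 -0.25 0.136 0 0 -0.031 0; 0.985 -0.334 0.181 0 0 -0.041 0; 0.985 -0.334 0.181 0 0 -0.041 0; 0.985 -0.334 0.181 0 0 -0.041 0; 0.985 -0.334 0.406 0 0 -0.041 0; 0.985 -0.334 0.631 0 0 -0.041 0; 0.985 -0.334 0.856 0 0 -0.041 0"

```text
time: 1.93
position: [0.4374, -0.146, 0.0523]
tool_rot: [[0.53, 0.848, 0.002], [0.848, -0.53, -0.002], [-0.0, 0.003, -1.0]]
force: [-0.5, 0.9, -0.1]
gripper_width: 0.0871
grasp_force: 0.0
```

Request:
drive_tool:
  targets: "0 0 0.225 0 0 0 0; 0 0 0.225 0 0 0 0; 0 0 0.225 0 0 0 0"

```text
time: 2.18
position: [0.4359, -0.1451, 0.0293]
tool_rot: [[0.53, 0.848, -0.002], [0.848, -0.53, 0.001], [-0.0, -0.002, -1.0]]
force: [0.2, -0.5, 0.8]
gripper_width: 0.0872
grasp_force: 0.0
```

```bash
python3 -c "
from h import *
st()
plan([(.4364,-.1444,.003,-31.9,0,2),(.4364,-.1444,.003,-31.9,1,10),(.4364,-.1444,.08,-31.9,1,1)])"
```

```text
t 2.18 p [ 0.4359 -0.1451  0.0293] yd -32.03 w 0.0872 gf 0.0 F [ 0.2 -0.5  0.8] q [-32.  35. 113.  -0.  32.  -0.]
CALL: 0 0 0.27 0 0 0 0; 0 0 0.27 0 0 0 0; 0 0 0.27 0 0 0 0; 0 0 0.27 0 0 0 1; 0 0 0.27 0 0 0 1; 0 0 0.27 0 0 0 1; 0 0 0.27 0 0 0 1; 0 0 0.27 0 0 0 1; 0 0 0.27 0 0 0 1; 0 0 0.27 0 0 0 1; 0 0 0.27 0 0 0 1; 0 0 0.27 0 0 0 1; 0 0 0.27 0 0 0 1; 0 0 0.27 0 0 0 1; 0 0 0.013 0 0 0 1; 0 0 -0.243 0 0 0 1; 0 0 -0.5 0 0 0 1; 0 0 -0.5 0 0 0 1
end [ 0.4364 -0.1444  0.08  ] -31.94
```

Request:
drive_tool:
  targets: "0 0 0.27 0 0 0 0; 0 0 0.27 0 0 0 0; 0 0 0.27 0 0 0 0; 0 0 0.27 0 0 0 1; 0 0 0.27 0 0 0 1; 0 0 0.27 0 0 0 1; 0 0 0.27 0 0 0 1; 0 0 0.27 0 0 0 1; 0 0 0.27 0 0 0 1; 0 0 0.27 0 0 0 1; 0 0 0.27 0 0 0 1; 0 0 0.27 0 0 0 1; 0 0 0.27 0 0 0 1; 0 0 0.27 0 0 0 1; 0 0 0.013 0 0 0 1; 0 0 -0.243 0 0 0 1; 0 0 -0.5 0 0 0 1; 0 0 -0.5 0 0 0 1"

```text
time: 3.68
position: [0.439, -0.1458, 0.0834]
tool_rot: [[0.529, 0.849, 0.007], [0.849, -0.529, -0.004], [0.0, 0.008, -1.0]]
force: [0.3, -0.2, 0.6]
gripper_width: 0.0016
grasp_force: 0.0
```

Run:
```python
from h import *
st()
cv2.imwrite("pics/s1.png",snapshot("scene")[:,:,::-1])
# tray origin (.6195,-.006): fence inner faces x=.6615 y=.036. LC centre at x contact .6315; 
plan([(.600,-.018,.08,-90,1,1),(.600,-.018,.03,-90,1,2),(.600,-.018,.0095,-90,1,2)])
```

```text
t 3.68 p [ 0.439  -0.1458  0.0834] yd -31.93 w 0.0016 gf 0.0 F [ 0.3 -0.2  0.6] q [-32.  29. 111.   0.  39.  -0.]
CALL: 0.194 0.072 0 0 0 0.032 1; 0.388 0.144 0 0 0 0.065 1; 0.581 0.216 0 0 0 0.097 1; 0.775 0.288 0 0 0 0.129 1; 0.969 0.36 0 0 0 0.161 1
CALL: 0.204 -0.031 0 0 0 0.033 1; 0.409 -0.062 0 0 0 0.065 1; 0.613 -0.093 0 0 0 0.097 1; 0.817 -0.124 0 0 0 0.129 1
CALL: 0.176 -0.109 0 0 0 0.033 1; 0.176 -0.109 0 0 0 0.033 1; 0.176 -0.109 0.25 0 0 0.033 1; 0.176 -0.109 0.5 0 0 0.033 1; 0.176 -0.109 0.5 0 0 0.033 1; 0.176 -0.109 0.5 0 0 0.033 1; 0.176 -0.109 0.705 0 0 0.033 1; 0.176 -0.109 0.705 0 0 0.033 1; 0.176 -0.109 0.705 0 0 0.033 1
end [ 0.6    -0.018   0.0095] -90.08
```

The gripper closed on nothing (1.6 mm), so I look again.

Run:
```python
from h import *
json.dump(dict(p=[.4364,-.1444,.08],yd=-31.94),open("cmd.json","w"))
im=snapshot("top"); s=snapshot("scene")
a=cv2.resize(im[260:360,330:450],None,fx=5,fy=5); b=cv2.resize(s[190:290,360:480],None,fx=3,fy=5)
cv2.imwrite("pics/m1.png",a[:,:,::-1]); cv2.imwrite("pics/full1.png",s[:,:,::-1])
print(blob("top",im,(355,285,415,345),lambda h,s,v:(s<40)&(v>130),.010))
```

```text
Traceback (most recent call last):
  File "h.py", line 15, in blob
    c=max(cv2.findContours(m,0,1)[0],key=cv2.contourArea)[:,0].astype(float)
      ~~~^^^^^^^^^^^^^^^^^^^^^^^^^^^^^^^^^^^^^^^^^^^^^^^^
ValueError: max() iterable argument is empty
```

View pics/m1.png

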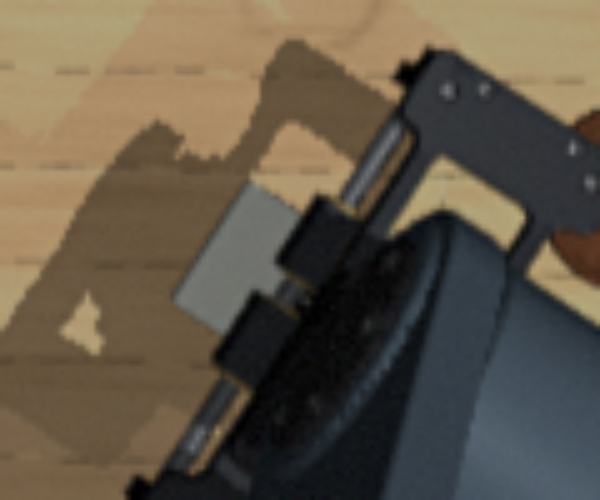

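The coaster looks unmoved: its left edge runs from (175,295) to (250,185) in the crop, matching the finger direction. I regrip lower and check before lifting.

Run:
```python
from h import *
plan([(.4364,-.1444,.08,-31.9,0,8),(.4364,-.1444,.0015,-31.9,0,3)])
plan([(.4364,-.1444,.0015,-31.9,.45,12)])
```

```text
CALL: 0 0 0 0 0 0 0; 0 0 0 0 0 0 0; 0 0 0 0 0 0 0; 0 0 0 0 0 0 0; 0 0 0 0 0 0 0; 0 0 0 0 0 0 0; 0 0 0 0 0 0 0; 0 0 0 0 0 0 0; 0 0 0 0 0 0 0; 0 0 0.262 0 0 0 0; 0 0 0.523 0 0 0 0; 0 0 0.785 0 0 0 0; 0 0 0.785 0 0 0 0; 0 0 0.785 0 0 0 0; 0 0 0.785 0 0 0 0
end [ 0.4364 -0.1444  0.0015] -31.94
CALL: 0 0 0 0 0 0 0.45; 0 0 0 0 0 0 0.45; 0 0 0 0 0 0 0.45; 0 0 0 0 0 0 0.45; 0 0 0 0 0 0 0.45; 0 0 0 0 0 0 0.45; 0 0 0 0 0 0 0.45; 0 0 0 0 0 0 0.45; 0 0 0 0 0 0 0.45; 0 0 0 0 0 0 0.45; 0 0 0 0 0 0 0.45; 0 0 0 0 0 0 0.45; 0 0 0 0 0 0 0.45
end [ 0.4364 -0.1444  0.0015] -31.94
```

Request:
drive_tool:
  targets: "0 0 0 0 0 0 0; 0 0 0 0 0 0 0; 0 0 0 0 0 0 0; 0 0 0 0 0 0 0; 0 0 0 0 0 0 0; 0 0 0 0 0 0 0; 0 0 0 0 0 0 0; 0 0 0.262 0 0 0 0; 0 0 0.523 0 0 0 0; 0 0 0.785 0 0 0 0; 0 0 0.785 0 0 0 0; 0 0 0.785 0 0 0 0; 0 0 0.785 0 0 0 0"

```text
time: 4.92
position: [0.437, -0.1446, 0.0021]
tool_rot: [[0.529, 0.849, 0.001], [0.849, -0.529, -0.0], [0.0, 0.001, -1.0]]
force: [-0.0, 0.8, 0.1]
gripper_width: 0.0789
grasp_force: 0.0
```

Request:
drive_tool:
  targets: "0 0 0 0 0 0 0.45; 0 0 0 0 0 0 0.45; 0 0 0 0 0 0 0.45; 0 0 0 0 0 0 0.45; 0 0 0 0 0 0 0.45; 0 0 0 0 0 0 0.45; 0 0 0 0 0 0 0.45; 0 0 0 0 0 0 0.45"

```text
time: 5.58
position: [0.4366, -0.1444, 0.0015]
tool_rot: [[0.529, 0.849, -0.0], [0.849, -0.529, 0.0], [0.0, -0.0, -1.0]]
force: [-0.2, 0.4, -0.3]
gripper_width: 0.0496
grasp_force: 0.0
```

Run:
```python
from h import *
im=snapshot("top"); s=snapshot("scene"); st()
a=cv2.resize(im[260:360,330:450],None,fx=4,fy=4); b=cv2.resize(s[180:280,360:480],None,fx=3.3,fy=4)
print(proj("top",[.4366,-.1444,.0]),proj("scene",[.4366,-.1444,.0]))
cv2.imwrite("pics/m2.png",np.hstack([a,b])[:,:,::-1])
```

```text
t 5.68 p [ 0.4366 -0.1444  0.0014] yd -31.94 w 0.0484 gf 0.0 F [0.2 0.3 0.2] q [-32.  39. 114.   0.  27.  -0.]
[383.08748775 315.03944815] [392.18957691 237.04940669]
```

View pics/m2.png

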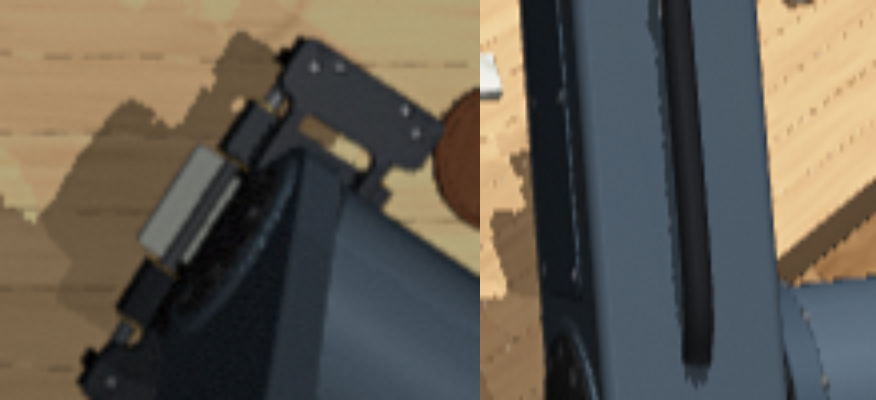

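The coaster is in place but the fingers read 48 mm with no contact. So with the fingers open, the tips must sit higher than the shut TCP because they swing on an arc. I feel downward for the table with the fingers open.

Request:
drive_tool:
  targets: "0 0 0 0 0 0 0.1; 0 0 0 0 0 0 0.1; 0 0 0 0 0 0 0.1; 0 0 0 0 0 0 0.1; 0 0 0 0 0 0 0.1; 0 0 0.03 0 0 0 0.1; 0 0 0.03 0 0 0 0.1"

```text
time: 6.27
position: [0.4365, -0.1444, -0.0019]
tool_rot: [[0.529, 0.849, -0.0], [0.849, -0.529, 0.0], [-0.0, -0.0, -1.0]]
force: [-0.1, -0.2, 0.4]
gripper_width: 0.0774
grasp_force: 0.0
```

Request:
drive_tool:
  targets: "0 0 0.01 0 0 0 0.1; 0 0 0.02 0 0 0 0.1; 0 0 0.02 0 0 0 0.1"

```text
time: 6.52
position: [0.4366, -0.1444, -0.0038]
tool_rot: [[0.529, 0.849, -0.0], [0.849, -0.529, 0.0], [-0.0, -0.0, -1.0]]
force: [0.4, 0.6, -0.1]
gripper_width: 0.078
grasp_force: 0.0
```

Request:
drive_tool:
  targets: "0 0 0.01 0 0 0 0.1; 0 0 0.02 0 0 0 0.1; 0 0 0.02 0 0 0 0.1"

```text
time: 6.77
position: [0.4366, -0.1444, -0.0057]
tool_rot: [[0.529, 0.849, -0.0], [0.849, -0.529, 0.0], [0.0, -0.0, -1.0]]
force: [0.0, 0.8, 0.3]
gripper_width: 0.0778
grasp_force: 0.0
```

Confirmed: the TCP is at -5.7 mm with no contact. Now -9.5, then down in 1.5 mm steps.

Request:
drive_tool:
  targets: "0 0 0.01 0 0 0 0.1; 0 0 0.02 0 0 0 0.1; 0 0 0.02 0 0 0 0.1"

```text
time: 7.02
position: [0.4366, -0.1444, -0.0077]
tool_rot: [[0.529, 0.849, -0.0], [0.849, -0.529, 0.0], [0.0, -0.0, -1.0]]
force: [-0.5, 0.7, -0.5]
gripper_width: 0.0783
grasp_force: 0.0
```

Request:
drive_tool:
  targets: "0 0 0.01 0 0 0 0.1; 0 0 0.015 0 0 0 0.1; 0 0 0.015 0 0 0 0.1"

```text
time: 7.27
position: [0.4366, -0.1444, -0.0092]
tool_rot: [[0.529, 0.849, -0.0], [0.849, -0.529, 0.0], [-0.0, -0.0, -1.0]]
force: [0.0, 0.0, -0.1]
gripper_width: 0.0783
grasp_force: 0.0
```

Request:
drive_tool:
  targets: "0 0 0 0 0 0 0.4; 0 0 0 0 0 0 0.4; 0 0 0 0 0 0 0.4; 0 0 0 0 0 0 0.4; 0 0 0 0 0 0 0.4; 0 0 0 0 0 0 0.4; 0 0 0 0 0 0 0.4"

```text
time: 7.85
position: [0.4367, -0.1444, -0.009]
tool_rot: [[0.529, 0.849, 0.0], [0.849, -0.529, -0.0], [0.0, 0.0, -1.0]]
force: [0.5, 0.4, -0.4]
gripper_width: 0.053
grasp_force: 0.0
```

Still no contact at TCP z = -9 mm and 53 mm width. I lift, go to the small coaster, which the scene camera sees better, and look at the fingers there.

Run:
```python
from h import *
json.dump(dict(p=[.4364,-.1444,-.009],yd=-31.94),open("cmd.json","w"))
plan([(.4364,-.1444,.08,-31.9,.2,1),(.613,-.189,.05,-33.4,.2,3)])
```

```text
CALL: 0 0 -0.222 0 0 0 0.2; 0 0 -0.445 0 0 0 0.2; 0 0 -0.667 0 0 0 0.2; 0 0 -0.89 0 0 0 0.2; 0 0 -0.89 0 0 0 0.2; 0.079 0.248 -0.847 0 0 0.001 0.2; 0.159 0.496 -0.804 0 0 0.002 0.2; 0.238 0.743 -0.761 0 0 0.003 0.2; 0.318 0.991 -0.719 0 0 0.005 0.2
CALL: 0.083 0.247 0.043 0 0 0.001 0.2; 0.166 0.493 0.086 0 0 0.002 0.2; 0.249 0.74 0.129 0 0 0.003 0.2; 0.249 0.74 0.129 0 0 0.003 0.2; 0.249 0.74 0.129 0 0 0.003 0.2; 0.249 0.74 0.129 0 0 0.003 0.2
end [ 0.613  -0.1891  0.05  ] -33.38
```

Request:
drive_tool:
  targets: "0 0 -0.222 0 0 0 0.2; 0 0 -0.445 0 0 0 0.2; 0 0 -0.667 0 0 0 0.2; 0 0 -0.89 0 0 0 0.2; 0 0 -0.89 0 0 0 0.2; 0.079 0.248 -0.847 0 0 0.001 0.2; 0.159 0.496 -0.804 0 0 0.002 0.2; 0.238 0.743 -0.761 0 0 0.003 0.2; 0.318 0.991 -0.719 0 0 0.005 0.2"

```text
time: 8.6
position: [0.5382, -0.1699, 0.0621]
tool_rot: [[0.542, 0.84, -0.001], [0.84, -0.542, 0.0], [-0.0, -0.001, -1.0]]
force: [-0.1, -0.2, -0.3]
gripper_width: 0.0693
grasp_force: 0.0
```

Request:
drive_tool:
  targets: "0.083 0.247 0.043 0 0 0.001 0.2; 0.166 0.493 0.086 0 0 0.002 0.2; 0.249 0.74 0.129 0 0 0.003 0.2; 0.249 0.74 0.129 0 0 0.003 0.2; 0.249 0.74 0.129 0 0 0.003 0.2; 0.249 0.74 0.129 0 0 0.003 0.2"

```text
time: 9.1
position: [0.6116, -0.1883, 0.0488]
tool_rot: [[0.55, 0.835, -0.003], [0.835, -0.55, 0.002], [-0.0, -0.003, -1.0]]
force: [-0.7, 0.5, 0.0]
gripper_width: 0.0696
grasp_force: 0.0
```

Run:
```python
from h import *
s=snapshot("scene");im=snapshot("top"); st()
p=np.array(read_state()["position"]);y=np.array(read_state()["tool_rot"])[:,1]
o=s.copy()
for q in (p,p+[0,0,.019],p+y*.035,p-y*.035):
    u=proj("scene",q);print(u); cv2.circle(o,tuple(int(round(v)) for v in u),1,(0,255,0),-1)
cv2.imwrite("pics/m3.png",cv2.resize(o[110:240,270:440],None,fx=4.6,fy=4.6,interpolation=cv2.INTER_CUBIC)[:,:,::-1])
print("LC",blob("top",im,(355,285,415,345),lambda h,s,v:(s<40)&(v>130),.010))
```

```text
t 9.2 p [ 0.6115 -0.1884  0.0494] yd -33.38 w 0.0699 gf 0.0 F [-0.7  1.2 -0.9] q [-27.  42.  86.  -0.  52.   6.]
[358.30494621 186.33658078]
[358.66976757 180.69109439]
[355.92672534 179.39321471]
[360.77007862 193.53369061]
LC {'c': (436.2, -144.8), 'mom': (436.1, -144.2), 'size': (60.5, 59.2), 'ang': 148.1}
```

View pics/m3.png

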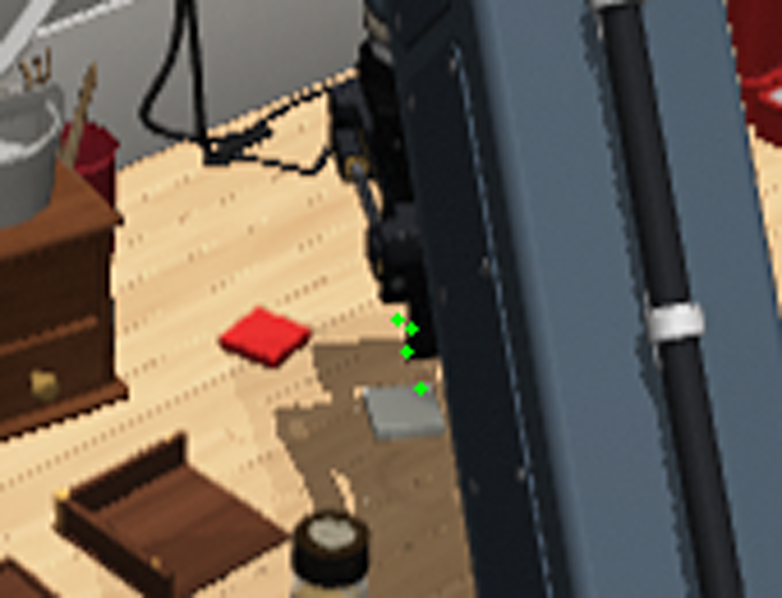

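The visible finger ends at crop (425,355), about 20 mm above where the reported TCP says the near tip should be (418,384). So the tips sit well behind the TCP point. I descend around the small coaster and feel for the table.

Request:
drive_tool:
  targets: "0 0 0.25 0 0 0 0.2; 0 0 0.45 0 0 0 0.2; 0 0 0.58 0 0 0 0.2; 0 0 0.6 0 0 0 0.2; 0 0 0.6 0 0 0 0.2"

```text
time: 9.62
position: [0.612, -0.1886, -0.0109]
tool_rot: [[0.55, 0.835, -0.002], [0.835, -0.55, 0.001], [-0.0, -0.003, -1.0]]
force: [-0.7, -0.8, -0.1]
gripper_width: 0.0693
grasp_force: 0.0
```

Request:
drive_tool:
  targets: "0 0 0.01 0 0 0 0.2; 0 0 0.02 0 0 0 0.2; 0 0 0.03 0 0 0 0.2; 0 0 0.03 0 0 0 0.2"

```text
time: 9.95
position: [0.6137, -0.1893, -0.0123]
tool_rot: [[0.55, 0.835, 0.001], [0.835, -0.55, -0.001], [0.0, 0.001, -1.0]]
force: [-0.6, -0.1, 0.0]
gripper_width: 0.0697
grasp_force: 0.0
```

Request:
drive_tool:
  targets: "0 0 0.01 0 0 0 0.2; 0 0 0.02 0 0 0 0.2; 0 0 0.02 0 0 0 0.2"

```text
time: 10.2
position: [0.6132, -0.189, -0.0151]
tool_rot: [[0.55, 0.835, -0.0], [0.835, -0.55, 0.0], [-0.0, -0.0, -1.0]]
force: [-0.5, -0.1, 0.4]
gripper_width: 0.0695
grasp_force: 0.0
```

Request:
drive_tool:
  targets: "0 0 0.01 0 0 0 0.2; 0 0 0.01 0 0 0 0.6; 0 0 0.01 0 0 0 0.6; 0 0 0.01 0 0 0 0.6; 0 0 0.01 0 0 0 0.6; 0 0 0.01 0 0 0 0.6; 0 0 0.01 0 0 0 0.6; 0 0 0.01 0 0 0 0.6"

```text
time: 10.87
position: [0.6145, -0.1898, -0.015]
tool_rot: [[0.55, 0.835, 0.003], [0.835, -0.55, -0.001], [0.0, 0.003, -1.0]]
force: [-0.3, 0.3, 0.5]
gripper_width: 0.0368
grasp_force: 0.1
```

Request:
drive_tool:
  targets: "0 0 0 0 0 0 0.2; 0 0 0 0 0 0 0.2; 0 0 0 0 0 0 0.2; 0 0 0 0 0 0 0.2; 0 0 0 0 0 0 0.2; 0 0 0.02 0 0 0 0.2; 0 0 0.04 0 0 0 0.2; 0 0 0.04 0 0 0 0.2"

```text
time: 11.53
position: [0.6121, -0.1885, -0.0212]
tool_rot: [[0.55, 0.835, -0.002], [0.835, -0.55, 0.001], [-0.0, -0.003, -1.0]]
force: [-0.1, 1.3, 1.0]
gripper_width: 0.0686
grasp_force: 0.0
```

Request:
drive_tool:
  targets: "0 0 0.01 0 0 0 0.2; 0 0 0.02 0 0 0 0.2; 0 0 0.02 0 0 0 0.2"

```text
time: 11.78
position: [0.6129, -0.1889, -0.0225]
tool_rot: [[0.55, 0.835, -0.001], [0.835, -0.55, 0.0], [-0.0, -0.001, -1.0]]
force: [0.4, -0.1, 0.1]
gripper_width: 0.0692
grasp_force: 0.0
```

Request:
drive_tool:
  targets: "0 0 0.01 0 0 0 0.2; 0 0 0.02 0 0 0 0.2; 0 0 0.02 0 0 0 0.2"

```text
time: 12.03
position: [0.6131, -0.189, -0.0242]
tool_rot: [[0.55, 0.835, -0.0], [0.835, -0.55, 0.0], [-0.0, -0.0, -1.0]]
force: [-0.2, -0.0, -0.3]
gripper_width: 0.0697
grasp_force: 0.0
```

Request:
drive_tool:
  targets: "0 0 0 0 0 0 0.6; 0 0 0 0 0 0 0.6; 0 0 0 0 0 0 0.6; 0 0 0 0 0 0 0.6; 0 0 0 0 0 0 0.6; 0 0 0 0 0 0 0.6; 0 0 0 0 0 0 0.6"

```text
time: 12.62
position: [0.6133, -0.1891, -0.024]
tool_rot: [[0.55, 0.835, 0.0], [0.835, -0.55, -0.0], [0.0, 0.0, -1.0]]
force: [-0.1, -0.5, 1.2]
gripper_width: 0.0437
grasp_force: 30.0
```

Run:
```python
from h import *
s=snapshot("scene");im=snapshot("top"); st()
p=np.array(read_state()["position"])
a=cv2.resize(im[190:270,360:460],None,fx=4,fy=5); b=cv2.resize(s[140:220,320:420],None,fx=4,fy=5)
print(proj("top",p),proj("scene",p))
cv2.imwrite("pics/m4.png",np.hstack([a,b])[:,:,::-1])
```

```text
t 12.72 p [ 0.6133 -0.1891 -0.024 ] yd -33.37 w 0.0436 gf 30.0 F [0.2 0.2 0.7] q [-27.  48.  87.   0.  45.   6.]
[403.55338422 231.13879859] [356.69681912 206.96172272]
```

View pics/m4.png

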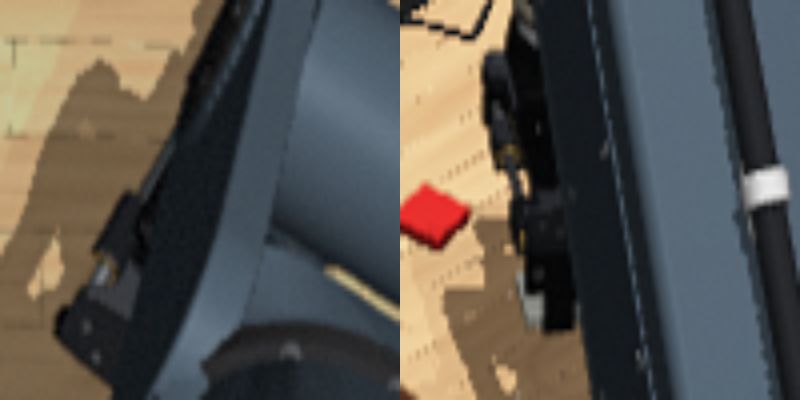

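The small coaster is gripped (43.7 mm, 30 N) at TCP z = -24 mm. So the tips are about 26 mm behind the reported TCP, and I plan in true tip height from here. The large coaster goes first, so I release this one.

```bash
cat >> h.py <<'E'
T=.026
def tplan(w,**k): plan([(x,y,z-T,a,g,h) for x,y,z,a,g,h in w],**k)
E
python3 - <<'E'
from h import *
json.dump(dict(p=[.613,-.1891,-.024],yd=-33.38),open("cmd.json","w"))
tplan([(.613,-.1891,.002,-33.38,.15,4),(.613,-.189,.08,-33.4,0,0),(.4362,-.1445,.06,-31.9,0,1),(.4362,-.1445,.002,-31.9,0,2),(.4362,-.1445,.002,-31.9,1,5)])
E
```

```text
CALL: 0 0 0 0 0 0 0.15; 0 0 0 0 0 0 0.15; 0 0 0 0 0 0 0.15; 0 0 0 0 0 0 0.15; 0 0 0 0 0 0 0.15; 0 0 -0.26 0 0 0 0; 0.001 0 -0.52 0 0 0 0; 0.001 -0.001 -0.78 0 0 0 0; -0.085 -0.246 -0.751 0 0 -0.001 0; -0.171 -0.492 -0.723 0 0 -0.002 0; -0.257 -0.738 -0.694 0 0 -0.003 0; -0.343 -0.984 -0.666 0 0 -0.005 0
CALL: -0.082 -0.247 0.029 0 0 -0.001 0; -0.164 -0.494 0.057 0 0 -0.002 0; -0.246 -0.742 0.086 0 0 -0.003 0; -0.246 -0.742 0.086 0 0 -0.003 0; -0.246 -0.742 0.279 0 0 -0.003 0; -0.246 -0.742 0.473 0 0 -0.003 0; -0.246 -0.742 0.666 0 0 -0.003 0; -0.246 -0.742 0.666 0 0 -0.003 0; -0.246 -0.742 0.666 0 0 -0.003 0; -0.246 -0.742 0.666 0 0 -0.003 1; -0.246 -0.742 0.666 0 0 -0.003 1; -0.246 -0.742 0.666 0 0 -0.003 1; -0.246 -0.742 0.666 0 0 -0.003 1; -0.246 -0.742 0.666 0 0 -0.003 1; -0.246 -0.742 0.666 0 0 -0.003 1
end [ 0.4362 -0.1445 -0.024 ] -31.94
```

Request:
drive_tool:
  targets: "0 0 0 0 0 0 0.15; 0 0 0 0 0 0 0.15; 0 0 0 0 0 0 0.15; 0 0 0 0 0 0 0.15; 0 0 0 0 0 0 0.15; 0 0 -0.26 0 0 0 0; 0.001 0 -0.52 0 0 0 0; 0.001 -0.001 -0.78 0 0 0 0; -0.085 -0.246 -0.751 0 0 -0.001 0; -0.171 -0.492 -0.723 0 0 -0.002 0; -0.257 -0.738 -0.694 0 0 -0.003 0; -0.343 -0.984 -0.666 0 0 -0.005 0"

```text
time: 13.72
position: [0.5113, -0.1633, 0.0429]
tool_rot: [[0.537, 0.844, 0.001], [0.844, -0.537, -0.001], [0.0, 0.001, -1.0]]
force: [0.4, -0.5, 0.2]
gripper_width: 0.0867
grasp_force: 0.0
```

Request:
drive_tool:
  targets: "-0.082 -0.247 0.029 0 0 -0.001 0; -0.164 -0.494 0.057 0 0 -0.002 0; -0.246 -0.742 0.086 0 0 -0.003 0; -0.246 -0.742 0.086 0 0 -0.003 0; -0.246 -0.742 0.279 0 0 -0.003 0; -0.246 -0.742 0.473 0 0 -0.003 0; -0.246 -0.742 0.666 0 0 -0.003 0; -0.246 -0.742 0.666 0 0 -0.003 0; -0.246 -0.742 0.666 0 0 -0.003 0; -0.246 -0.742 0.666 0 0 -0.003 1; -0.246 -0.742 0.666 0 0 -0.003 1; -0.246 -0.742 0.666 0 0 -0.003 1; -0.246 -0.742 0.666 0 0 -0.003 1; -0.246 -0.742 0.666 0 0 -0.003 1; -0.246 -0.742 0.666 0 0 -0.003 1"

```text
time: 14.97
position: [0.4365, -0.1445, -0.024]
tool_rot: [[0.529, 0.849, 0.0], [0.849, -0.529, -0.0], [0.0, 0.0, -1.0]]
force: [-0.6, -0.2, 0.1]
gripper_width: 0.0595
grasp_force: 30.0
```

Run:
```python
from h import *
st()
# fences' inner faces x=.6615, y=.036 ; LC target centre y with 23 mm gap: .036-.030-.023=-.017
tplan([(.4362,-.1445,.06,-31.9,1,1),(.610,-.018,.06,-90,1,2),(.610,-.018,.009,-90,1,2)])
```

```text
t 14.97 p [ 0.4365 -0.1445 -0.024 ] yd -31.93 w 0.0595 gf 30.0 F [-0.6 -0.2  0.1] q [-32.  42. 114.   0.  24.  -0.]
CALL: 0 0 -0.193 0 0 0 1; 0 0 -0.387 0 0 0 1; 0 0 -0.58 0 0 0 1; 0 0 -0.58 0 0 0 1; 0.2 0.081 -0.58 0 0 0.032 1; 0.399 0.161 -0.58 0 0 0.064 1; 0.598 0.242 -0.58 0 0 0.097 1; 0.797 0.323 -0.58 0 0 0.129 1; 0.997 0.403 -0.58 0 0 0.161 1
CALL: 0.213 -0.026 0 0 0 0.032 1; 0.427 -0.052 0 0 0 0.065 1; 0.64 -0.078 0 0 0 0.097 1; 0.853 -0.104 0 0 0 0.129 1
CALL: 0.186 -0.108 0 0 0 0.033 1; 0.186 -0.108 0 0 0 0.033 1; 0.186 -0.108 0 0 0 0.033 1; 0.186 -0.108 0.255 0 0 0.033 1; 0.186 -0.108 0.51 0 0 0.033 1; 0.186 -0.108 0.51 0 0 0.033 1; 0.186 -0.108 0.51 0 0 0.033 1
end [ 0.61  -0.018 -0.017] -90.08
```

Request:
drive_tool:
  targets: "0 0 -0.193 0 0 0 1; 0 0 -0.387 0 0 0 1; 0 0 -0.58 0 0 0 1; 0 0 -0.58 0 0 0 1; 0.2 0.081 -0.58 0 0 0.032 1; 0.399 0.161 -0.58 0 0 0.064 1; 0.598 0.242 -0.58 0 0 0.097 1; 0.797 0.323 -0.58 0 0 0.129 1; 0.997 0.403 -0.58 0 0 0.161 1"

```text
time: 15.72
position: [0.5235, -0.0804, 0.0331]
tool_rot: [[0.876, 0.482, -0.001], [0.482, -0.876, 0.0], [-0.001, -0.001, -1.0]]
force: [-0.2, -0.5, -0.5]
gripper_width: 0.0598
grasp_force: 30.0
```

Request:
drive_tool:
  targets: "0.213 -0.026 0 0 0 0.032 1; 0.427 -0.052 0 0 0 0.065 1; 0.64 -0.078 0 0 0 0.097 1; 0.853 -0.104 0 0 0 0.129 1"

```text
time: 16.05
position: [0.5928, -0.0297, 0.0327]
tool_rot: [[0.995, 0.097, -0.002], [0.097, -0.995, 0.0], [-0.002, -0.001, -1.0]]
force: [0.0, -0.3, -0.6]
gripper_width: 0.0594
grasp_force: 30.0
```

Request:
drive_tool:
  targets: "0.186 -0.108 0 0 0 0.033 1; 0.186 -0.108 0 0 0 0.033 1; 0.186 -0.108 0 0 0 0.033 1; 0.186 -0.108 0.255 0 0 0.033 1; 0.186 -0.108 0.51 0 0 0.033 1; 0.186 -0.108 0.51 0 0 0.033 1; 0.186 -0.108 0.51 0 0 0.033 1"

```text
time: 16.63
position: [0.6079, -0.0184, -0.0184]
tool_rot: [[1.0, -0.001, -0.005], [-0.001, -1.0, 0.001], [-0.005, -0.001, -1.0]]
force: [-0.1, 0.2, -0.9]
gripper_width: 0.0597
grasp_force: 30.0
```

Request:
drive_tool:
  targets: "0.07 0 0.01 0 0 0 1; 0.12 0 0.02 0 0 0 1; 0.17 0 0.02 0 0 0 1; 0.2 0 0.02 0 0 0 1; 0.2 0 0.02 0 0 0 1"

```text
time: 17.05
position: [0.6303, -0.0182, -0.0188]
tool_rot: [[1.0, -0.001, -0.001], [-0.001, -1.0, -0.0], [-0.001, 0.0, -1.0]]
force: [-0.4, -0.7, -1.2]
gripper_width: 0.0594
grasp_force: 30.0
```

Request:
drive_tool:
  targets: "0.01 0 0.01 0 0 0 1; 0.02 0 0.01 0 0 0 1; 0.03 0 0.01 0 0 0 1; 0.03 0 0.01 0 0 0 1"

```text
time: 17.38
position: [0.6302, -0.0178, -0.0205]
tool_rot: [[1.0, -0.0, -0.006], [-0.0, -1.0, 0.0], [-0.006, -0.0, -1.0]]
force: [-5.8, -1.8, 1.2]
gripper_width: 0.0599
grasp_force: 30.0
```

Run:
```python
from h import *
json.dump(dict(p=[.633,-.018,-.020],yd=-90.08),open("cmd.json","w"))
tplan([(.631,-.018,.008,-90.08,.2,6),(.631,-.018,.06,-90,.2,1),(.631,-.08,.06,-90,1,5),(.631,-.08,.009,-90,1,2)])
tplan([(.631,-.045,.009,-90,1,1)],step=.01)
```

```text
CALL: -0.02 0 -0.02 0 0 0 0.2; -0.02 0 -0.02 0 0 0 0.2; -0.02 0 -0.02 0 0 0 0.2; -0.02 0 -0.02 0 0 0 0.2; -0.02 0 -0.02 0 0 0 0.2; -0.02 0 -0.02 0 0 0 0.2; -0.02 0 -0.02 0 0 0 0.2; -0.02 0 -0.28 0 0 0 0.2; -0.02 0 -0.54 0 0 0 0.2; -0.02 0 -0.54 0 0 0 0.2; -0.02 0.207 -0.54 0 0 0 1; -0.019 0.413 -0.54 0 0 0 1; -0.019 0.62 -0.54 0 0 0 1; -0.019 0.62 -0.54 0 0 0 1; -0.019 0.62 -0.54 0 0 0 1; -0.019 0.62 -0.54 0 0 0 1; -0.019 0.62 -0.54 0 0 0 1; -0.019 0.62 -0.54 0 0 0 1; -0.019 0.62 -0.285 0 0 0 1; -0.019 0.62 -0.03 0 0 0 1
CALL: 0 0 0 0 0 0 1; 0 0 0 0 0 0 1
end [ 0.631 -0.08  -0.017] -90.08
CALL: 0 -0.087 0 0 0 0 1; 0 -0.175 0 0 0 0 1; 0 -0.262 0 0 0 0 1; -0.001 -0.35 0 0 0 0 1; -0.001 -0.35 0 0 0 0 1
end [ 0.631 -0.045 -0.017] -90.08
```

Request:
drive_tool:
  targets: "-0.02 0 -0.02 0 0 0 0.2; -0.02 0 -0.02 0 0 0 0.2; -0.02 0 -0.02 0 0 0 0.2; -0.02 0 -0.02 0 0 0 0.2; -0.02 0 -0.02 0 0 0 0.2; -0.02 0 -0.02 0 0 0 0.2; -0.02 0 -0.02 0 0 0 0.2; -0.02 0 -0.28 0 0 0 0.2; -0.02 0 -0.54 0 0 0 0.2; -0.02 0 -0.54 0 0 0 0.2; -0.02 0.207 -0.54 0 0 0 1; -0.019 0.413 -0.54 0 0 0 1; -0.019 0.62 -0.54 0 0 0 1; -0.019 0.62 -0.54 0 0 0 1; -0.019 0.62 -0.54 0 0 0 1; -0.019 0.62 -0.54 0 0 0 1; -0.019 0.62 -0.54 0 0 0 1; -0.019 0.62 -0.54 0 0 0 1; -0.019 0.62 -0.285 0 0 0 1; -0.019 0.62 -0.03 0 0 0 1"

```text
time: 19.05
position: [0.6334, -0.0796, -0.0158]
tool_rot: [[1.0, 0.0, 0.005], [0.0, -1.0, -0.001], [0.005, 0.001, -1.0]]
force: [-0.2, 0.2, -0.6]
gripper_width: 0.0108
grasp_force: 0.0
```

Request:
drive_tool:
  targets: "0 0 0 0 0 0 1; 0 0 0 0 0 0 1"

```text
time: 19.22
position: [0.6297, -0.0788, -0.0183]
tool_rot: [[1.0, -0.0, -0.004], [-0.0, -1.0, 0.001], [-0.004, -0.001, -1.0]]
force: [-0.3, -0.8, 0.8]
gripper_width: 0.0017
grasp_force: 0.0
```

Request:
drive_tool:
  targets: "0 -0.087 0 0 0 0 1; 0 -0.175 0 0 0 0 1; 0 -0.262 0 0 0 0 1; 0 -0.35 0 0 0 0 1; 0 -0.35 0 0 0 0 1"

```text
time: 19.63
position: [0.6314, -0.0426, -0.0161]
tool_rot: [[1.0, 0.001, 0.001], [0.001, -1.0, 0.0], [0.001, -0.0, -1.0]]
force: [-0.7, 0.3, -0.4]
gripper_width: 0.0003
grasp_force: 0.0
```

Request:
drive_tool:
  targets: "0 -0.02 0 0 0 0 1; 0 -0.04 0 0 0 0 1; 0 -0.06 0 0 0 0 1; 0 -0.06 0 0 0 0 1"

```text
time: 19.97
position: [0.6314, -0.0389, -0.017]
tool_rot: [[1.0, -0.001, 0.0], [-0.001, -1.0, 0.0], [0.0, -0.0, -1.0]]
force: [-0.9, -0.3, -0.7]
gripper_width: 0.0003
grasp_force: 0.0
```

Request:
drive_tool:
  targets: "0 -0.02 0 0 0 0 1; 0 -0.03 0 0 0 0 1; 0 -0.03 0 0 0 0 1"

```text
time: 20.22
position: [0.6313, -0.036, -0.0171]
tool_rot: [[1.0, -0.001, -0.0], [-0.001, -1.0, 0.0], [-0.0, -0.0, -1.0]]
force: [0.7, -1.2, 0.1]
gripper_width: 0.0005
grasp_force: 0.1
```

Request:
drive_tool:
  targets: "0 -0.02 0 0 0 0 1; 0 -0.03 0 0 0 0 1; 0 -0.03 0 0 0 0 1"

```text
time: 20.47
position: [0.6319, -0.0333, -0.017]
tool_rot: [[1.0, -0.001, 0.001], [-0.001, -1.0, -0.001], [0.001, 0.001, -1.0]]
force: [0.6, -1.6, -0.5]
gripper_width: 0.0004
grasp_force: 0.9
```

Request:
drive_tool:
  targets: "0 -0.02 0 0 0 0 1; 0 -0.03 0 0 0 0 1; 0 -0.03 0 0 0 0 1"

```text
time: 20.72
position: [0.6324, -0.033, -0.0168]
tool_rot: [[1.0, 0.001, 0.002], [0.001, -1.0, -0.005], [0.002, 0.005, -1.0]]
force: [-0.1, -8.9, -0.3]
gripper_width: 0.0006
grasp_force: 4.6
```

Run:
```python
from h import *
im=snapshot("top");s=snapshot("scene");st()
a=cv2.resize(im[190:260,285:355],None,fx=6,fy=6); b=cv2.resize(s[185:255,270:340],None,fx=5,fy=6)
cv2.imwrite("pics/m5.png",np.hstack([a,b])[:,:,::-1])
```

```text
t 20.82 p [ 0.6324 -0.033  -0.0168] yd -89.99 w 0.0003 gf 4.4 F [-0.3 -8.9 -1. ] q [-13.  47.  89.  -0.  44.  77.]
```

View pics/m5.png

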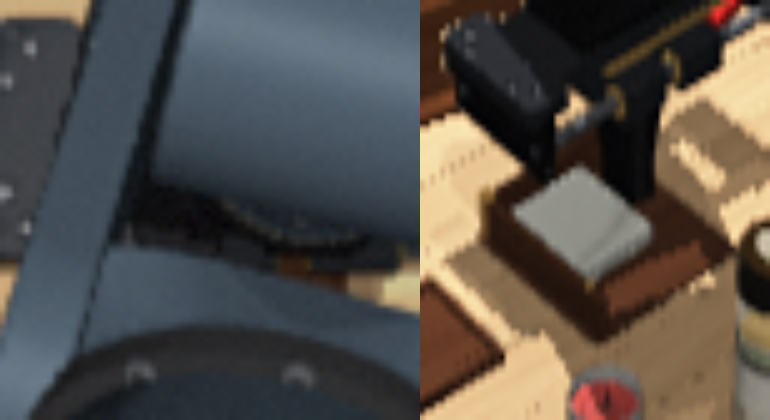

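The scene crop shows the large coaster seated in the tray corner, snug to both fences (8.9 N against the y fence). Next is the small coaster.

Run:
```python
from h import *
json.dump(dict(p=[.631,-.030,-.017],yd=-90.08),open("cmd.json","w"))
tplan([(.631,-.048,.009,-90,1,0),(.631,-.048,.06,-90,1,0),(.613,-.189,.06,-33.4,.1,1),(.613,-.189,.003,-33.4,.1,2),(.613,-.189,.003,-33.4,1,5)])
```

```text
CALL: 0 0.18 0 0 0 0 1; 0 0.18 -0.255 0 0 0 1; 0 0.18 -0.51 0 0 0 1; -0.018 0.321 -0.51 0 0 -0.032 0.1; -0.035 0.462 -0.51 0 0 -0.063 0.1; -0.053 0.603 -0.51 0 0 -0.095 0.1; -0.071 0.744 -0.51 0 0 -0.126 0.1; -0.089 0.885 -0.51 0 0 -0.158 0.1
CALL: -0.083 0.116 0 0 0 -0.031 0.1; -0.165 0.231 0 0 0 -0.063 0.1; -0.248 0.347 0 0 0 -0.094 0.1; -0.331 0.462 0 0 0 -0.125 0.1; -0.414 0.578 0 0 0 -0.157 0.1; -0.414 0.578 0 0 0 -0.157 0.1; -0.414 0.578 0.19 0 0 -0.157 0.1; -0.414 0.578 0.38 0 0 -0.157 0.1; -0.414 0.578 0.57 0 0 -0.157 0.1; -0.414 0.578 0.57 0 0 -0.157 0.1; -0.414 0.578 0.57 0 0 -0.157 0.1; -0.414 0.578 0.57 0 0 -0.157 1; -0.414 0.578 0.57 0 0 -0.157 1; -0.414 0.578 0.57 0 0 -0.157 1; -0.414 0.578 0.57 0 0 -0.157 1; -0.414 0.578 0.57 0 0 -0.157 1; -0.414 0.578 0.57 0 0 -0.157 1
end [ 0.613 -0.189 -0.023] -33.38
```

Request:
drive_tool:
  targets: "0 0.18 0 0 0 0 1; 0 0.18 -0.255 0 0 0 1; 0 0.18 -0.51 0 0 0 1; -0.018 0.321 -0.51 0 0 -0.032 0.1; -0.035 0.462 -0.51 0 0 -0.063 0.1; -0.053 0.603 -0.51 0 0 -0.095 0.1; -0.071 0.744 -0.51 0 0 -0.126 0.1; -0.089 0.885 -0.51 0 0 -0.158 0.1"

```text
time: 21.48
position: [0.6217, -0.1184, 0.0339]
tool_rot: [[0.878, 0.479, -0.001], [0.479, -0.878, 0.001], [-0.0, -0.001, -1.0]]
force: [0.1, -0.3, 0.0]
gripper_width: 0.0259
grasp_force: 0.0
```

Request:
drive_tool:
  targets: "-0.083 0.116 0 0 0 -0.031 0.1; -0.165 0.231 0 0 0 -0.063 0.1; -0.248 0.347 0 0 0 -0.094 0.1; -0.331 0.462 0 0 0 -0.125 0.1; -0.414 0.578 0 0 0 -0.157 0.1; -0.414 0.578 0 0 0 -0.157 0.1; -0.414 0.578 0.19 0 0 -0.157 0.1; -0.414 0.578 0.38 0 0 -0.157 0.1; -0.414 0.578 0.57 0 0 -0.157 0.1; -0.414 0.578 0.57 0 0 -0.157 0.1; -0.414 0.578 0.57 0 0 -0.157 0.1; -0.414 0.578 0.57 0 0 -0.157 1; -0.414 0.578 0.57 0 0 -0.157 1; -0.414 0.578 0.57 0 0 -0.157 1; -0.414 0.578 0.57 0 0 -0.157 1; -0.414 0.578 0.57 0 0 -0.157 1; -0.414 0.578 0.57 0 0 -0.157 1"

```text
time: 22.9
position: [0.6133, -0.189, -0.0229]
tool_rot: [[0.55, 0.835, 0.0], [0.835, -0.55, -0.0], [0.0, 0.0, -1.0]]
force: [0.3, -0.3, -0.0]
gripper_width: 0.0462
grasp_force: 0.0
```

Run:
```python
from h import *
im=snapshot("top");st()
print("LC",blob("top",im,(285,192,353,258),lambda h,s,v:(s<60)&(v>130),.014))
tplan([(.613,-.189,.06,-33.4,1,1),(.615,-.009,.06,-90,1,2),(.615,-.009,.019,-90,1,3)])
```

```text
t 22.95 p [ 0.6133 -0.1891 -0.0229] yd -33.39 w 0.0437 gf 30.0 F [-0.1 -0.6  0.7] q [-27.  48.  87.   0.  45.   6.]
LC {'c': (630.8, 6.0), 'mom': (630.8, 5.8), 'size': (60.3, 59.4), 'ang': 91.4}
CALL: 0 0 -0.19 0 0 0 1; 0 0 -0.38 0 0 0 1; 0 0 -0.57 0 0 0 1; 0 0 -0.57 0 0 0 1; 0.152 -0.097 -0.57 0 0 0.032 1; 0.303 -0.195 -0.57 0 0 0.063 1; 0.454 -0.292 -0.57 0 0 0.094 1; 0.606 -0.39 -0.57 0 0 0.126 1; 0.757 -0.487 -0.57 0 0 0.157 1; 0.909 -0.584 -0.57 0 0 0.189 1
CALL: 0.071 -0.165 0 0 0 0.031 1; 0.142 -0.331 0 0 0 0.063 1; 0.213 -0.496 0 0 0 0.094 1; 0.284 -0.662 0 0 0 0.126 1; 0.284 -0.662 0 0 0 0.126 1; 0.284 -0.662 0 0 0 0.126 1; 0.284 -0.662 0.205 0 0 0.126 1; 0.284 -0.662 0.41 0 0 0.126 1; 0.284 -0.662 0.41 0 0 0.126 1; 0.284 -0.662 0.41 0 0 0.126 1; 0.284 -0.662 0.41 0 0 0.126 1
end [ 0.615  -0.0089 -0.007 ] -90.08
```

Request:
drive_tool:
  targets: "0 0 -0.19 0 0 0 1; 0 0 -0.38 0 0 0 1; 0 0 -0.57 0 0 0 1; 0 0 -0.57 0 0 0 1; 0.152 -0.097 -0.57 0 0 0.032 1; 0.303 -0.195 -0.57 0 0 0.063 1; 0.454 -0.292 -0.57 0 0 0.094 1; 0.606 -0.39 -0.57 0 0 0.126 1; 0.757 -0.487 -0.57 0 0 0.157 1; 0.909 -0.584 -0.57 0 0 0.189 1"

```text
time: 23.78
position: [0.6138, -0.0801, 0.0329]
tool_rot: [[0.925, 0.38, -0.001], [0.38, -0.925, 0.0], [-0.001, -0.001, -1.0]]
force: [0.6, -0.2, -0.7]
gripper_width: 0.0437
grasp_force: 30.0
```

Request:
drive_tool:
  targets: "0.071 -0.165 0 0 0 0.031 1; 0.142 -0.331 0 0 0 0.063 1; 0.213 -0.496 0 0 0 0.094 1; 0.284 -0.662 0 0 0 0.126 1; 0.284 -0.662 0 0 0 0.126 1; 0.284 -0.662 0 0 0 0.126 1; 0.284 -0.662 0.205 0 0 0.126 1; 0.284 -0.662 0.41 0 0 0.126 1; 0.284 -0.662 0.41 0 0 0.126 1; 0.284 -0.662 0.41 0 0 0.126 1; 0.284 -0.662 0.41 0 0 0.126 1"

```text
time: 24.7
position: [0.6151, -0.0098, -0.0069]
tool_rot: [[1.0, -0.002, -0.001], [-0.002, -1.0, 0.0], [-0.001, -0.0, -1.0]]
force: [0.0, -0.1, -0.4]
gripper_width: 0.0436
grasp_force: 30.0
```

Request:
drive_tool:
  targets: "0.07 0 0 0 0 0 1; 0.12 0 0 0 0 0 1; 0.17 0 0.01 0 0 0 1; 0.2 0 0.01 0 0 0 1; 0.22 0 0.01 0 0 0 1; 0.22 0 0.01 0 0 0 1"

```text
time: 25.2
position: [0.6379, -0.009, -0.0079]
tool_rot: [[1.0, -0.001, 0.001], [-0.001, -1.0, -0.0], [0.001, 0.0, -1.0]]
force: [0.1, 0.1, -0.5]
gripper_width: 0.0438
grasp_force: 30.0
```

Request:
drive_tool:
  targets: "0.02 0 0 0 0 0 1; 0.03 0 0.01 0 0 0 1; 0.04 0 0.01 0 0 0 1; 0.04 0 0.01 0 0 0 1"

```text
time: 25.53
position: [0.6383, -0.0087, -0.0097]
tool_rot: [[1.0, -0.001, -0.006], [-0.001, -1.0, 0.001], [-0.006, -0.001, -1.0]]
force: [-4.5, 0.2, 0.4]
gripper_width: 0.0434
grasp_force: 30.0
```

Run:
```python
from h import *
json.dump(dict(p=[.641,-.009,-.009],yd=-90.08),open("cmd.json","w"))
tplan([(.639,-.009,.017,-90.08,.38,5),(.639,-.009,.06,-90,.38,1),(.639,-.065,.06,-90,1,3),(.639,-.065,.018,-90,1,3)])
tplan([(.639,-.025,.018,-90,1,1)],step=.01)
```

```text
CALL: -0.02 0 0 0 0 0 0.38; -0.02 0 0 0 0 0 0.38; -0.02 0 0 0 0 0 0.38; -0.02 0 0 0 0 0 0.38; -0.02 0 0 0 0 0 0.38; -0.02 0 0 0 0 0 0.38; -0.02 0 -0.215 0 0 0 0.38; -0.02 0 -0.43 0 0 0 0.38; -0.02 0 -0.43 0 0 0 0.38; -0.02 0.28 -0.43 0 0 0 1; -0.019 0.56 -0.43 0 0 0 1; -0.019 0.56 -0.43 0 0 0 1; -0.019 0.56 -0.43 0 0 0 1; -0.019 0.56 -0.43 0 0 0 1; -0.019 0.56 -0.22 0 0 0 1; -0.019 0.56 -0.01 0 0 0 1; -0.019 0.56 -0.01 0 0 0 1; -0.019 0.56 -0.01 0 0 0 1; -0.019 0.56 -0.01 0 0 0 1
end [ 0.639 -0.065 -0.008] -90.08
CALL: 0 -0.1 0 0 0 0 1; 0 -0.2 0 0 0 0 1; -0.001 -0.3 0 0 0 0 1; -0.001 -0.4 0 0 0 0 1; -0.001 -0.4 0 0 0 0 1
end [ 0.639 -0.025 -0.008] -90.08
```

Request:
drive_tool:
  targets: "-0.02 0 0 0 0 0 0.38; -0.02 0 0 0 0 0 0.38; -0.02 0 0 0 0 0 0.38; -0.02 0 0 0 0 0 0.38; -0.02 0 0 0 0 0 0.38; -0.02 0 0 0 0 0 0.38; -0.02 0 -0.215 0 0 0 0.38; -0.02 0 -0.43 0 0 0 0.38; -0.02 0 -0.43 0 0 0 0.38; -0.02 0.28 -0.43 0 0 0 1; -0.02 0.56 -0.43 0 0 0 1; -0.02 0.56 -0.43 0 0 0 1; -0.02 0.56 -0.43 0 0 0 1; -0.02 0.56 -0.43 0 0 0 1; -0.02 0.56 -0.22 0 0 0 1; -0.02 0.56 -0.01 0 0 0 1; -0.02 0.56 -0.01 0 0 0 1; -0.02 0.56 -0.01 0 0 0 1; -0.02 0.56 -0.01 0 0 0 1"

```text
time: 27.12
position: [0.6396, -0.0643, -0.0076]
tool_rot: [[1.0, -0.0, 0.0], [-0.0, -1.0, 0.0], [0.0, -0.0, -1.0]]
force: [-0.3, -0.0, 0.0]
gripper_width: 0.0018
grasp_force: 0.0
```

Request:
drive_tool:
  targets: "0 -0.1 0 0 0 0 1; 0 -0.2 0 0 0 0 1; 0 -0.3 0 0 0 0 1; 0 -0.4 0 0 0 0 1; 0 -0.4 0 0 0 0 1"

```text
time: 27.53
position: [0.6391, -0.0221, -0.0076]
tool_rot: [[1.0, 0.001, -0.0], [0.001, -1.0, 0.001], [-0.0, -0.001, -1.0]]
force: [-0.4, 0.1, 1.3]
gripper_width: 0.0003
grasp_force: 0.0
```

Request:
drive_tool:
  targets: "0 -0.03 0 0 0 0 1; 0 -0.05 0 0 0 0 1; 0 -0.07 0 0 0 0 1; 0 -0.07 0 0 0 0 1"

```text
time: 27.87
position: [0.6393, -0.0179, -0.0081]
tool_rot: [[1.0, -0.001, -0.0], [-0.001, -1.0, 0.0], [-0.0, -0.0, -1.0]]
force: [0.8, 0.7, -0.7]
gripper_width: 0.0006
grasp_force: 0.0
```

Request:
drive_tool:
  targets: "0 -0.015 0 0 0 0 1; 0 -0.03 0 0 0 0 1; 0 -0.03 0 0 0 0 1"

```text
time: 28.12
position: [0.6401, -0.017, -0.0079]
tool_rot: [[1.0, -0.0, 0.002], [-0.0, -1.0, -0.003], [0.002, 0.003, -1.0]]
force: [0.1, -5.1, -0.4]
gripper_width: 0.0005
grasp_force: 2.6
```

Run:
```python
from h import *
json.dump(dict(p=[.639,-.015,-.008],yd=-90.08),open("cmd.json","w"))
tplan([(.639,-.030,.018,-90,1,0),(.639,-.03,.13,-90,.3,0),(.4657,.0143,.13,-90,.1,2),(.4657,.0143,.066,-90,.1,2),(.4657,.0143,.066,-90,1,6)])
```

```text
CALL: 0 0.15 0 0 0 0 1; 0 0.15 -0.224 0 0 0 0.3; 0 0.15 -0.448 0 0 0 0.3; 0 0.15 -0.672 0 0 0 0.3; 0 0.15 -0.896 0 0 0 0.3
CALL: 0 0 -0.224 0 0 0 0.3; -0.247 -0.063 -0.224 0 0 0 0.1; -0.495 -0.126 -0.224 0 0 0 0.1; -0.743 -0.189 -0.224 0 0 0 0.1; -0.99 -0.252 -0.224 0 0 0 0.1
CALL: -0.248 -0.063 0 0 0 0 0.1; -0.496 -0.126 0 0 0 0 0.1; -0.743 -0.189 0 0 0 0 0.1; -0.743 -0.189 0 0 0 0 0.1; -0.743 -0.189 0 0 0 0 0.1; -0.743 -0.189 0.213 0 0 0 0.1; -0.743 -0.189 0.427 0 0 0 0.1; -0.743 -0.189 0.64 0 0 0 0.1; -0.743 -0.189 0.64 0 0 0 0.1; -0.743 -0.189 0.64 0 0 0 0.1; -0.743 -0.189 0.64 0 0 0 1; -0.743 -0.189 0.64 0 0 0 1; -0.743 -0.189 0.64 0 0 0 1; -0.743 -0.189 0.64 0 0 0 1; -0.743 -0.189 0.64 0 0 0 1; -0.743 -0.189 0.64 0 0 0 1; -0.743 -0.189 0.64 0 0 0 1
end [0.4657 0.0143 0.04  ] -90.08
```

Request:
drive_tool:
  targets: "0 0.15 0 0 0 0 1; 0 0.15 -0.224 0 0 0 0.3; 0 0.15 -0.448 0 0 0 0.3; 0 0.15 -0.672 0 0 0 0.3; 0 0.15 -0.896 0 0 0 0.3"

```text
time: 28.53
position: [0.6387, -0.0308, 0.0821]
tool_rot: [[1.0, -0.003, -0.001], [-0.003, -1.0, 0.001], [-0.001, -0.001, -1.0]]
force: [-0.6, -0.1, 0.4]
gripper_width: 0.0195
grasp_force: 0.0
```

Request:
drive_tool:
  targets: "0 0 -0.224 0 0 0 0.3; -0.247 -0.063 -0.224 0 0 0 0.1; -0.495 -0.126 -0.224 0 0 0 0.1; -0.743 -0.189 -0.224 0 0 0 0.1; -0.99 -0.252 -0.224 0 0 0 0.1"

```text
time: 28.95
position: [0.539, -0.005, 0.1041]
tool_rot: [[1.0, -0.003, -0.0], [-0.003, -1.0, 0.001], [-0.0, -0.001, -1.0]]
force: [0.7, -0.1, 1.2]
gripper_width: 0.0528
grasp_force: 0.0
```

Request:
drive_tool:
  targets: "-0.248 -0.063 0 0 0 0 0.1; -0.496 -0.126 0 0 0 0 0.1; -0.743 -0.189 0 0 0 0 0.1; -0.743 -0.189 0 0 0 0 0.1; -0.743 -0.189 0 0 0 0 0.1; -0.743 -0.189 0.213 0 0 0 0.1; -0.743 -0.189 0.427 0 0 0 0.1; -0.743 -0.189 0.64 0 0 0 0.1; -0.743 -0.189 0.64 0 0 0 0.1; -0.743 -0.189 0.64 0 0 0 0.1; -0.743 -0.189 0.64 0 0 0 1; -0.743 -0.189 0.64 0 0 0 1; -0.743 -0.189 0.64 0 0 0 1; -0.743 -0.189 0.64 0 0 0 1; -0.743 -0.189 0.64 0 0 0 1; -0.743 -0.189 0.64 0 0 0 1; -0.743 -0.189 0.64 0 0 0 1"

```text
time: 30.37
position: [0.4662, 0.0143, 0.0402]
tool_rot: [[1.0, -0.001, 0.001], [-0.001, -1.0, -0.0], [0.001, 0.0, -1.0]]
force: [0.3, -0.8, 3.3]
gripper_width: 0.0401
grasp_force: 30.1
```

Run:
```python
from h import *
im=snapshot("top");st()
cv2.imwrite("pics/t6.png",im[:,:,::-1])
print("stack",blob("top",im,(285,192,353,258),lambda h,s,v:(s<60)&(v>130),.014))
tplan([(.4657,.0143,.15,-90,1,1),(.6039,.3213,.15,-90,1,2),(.6039,.3213,.077,-90,1,2)])
```

```text
t 30.42 p [0.4663 0.0142 0.0402] yd -90.07 w 0.0402 gf 30.0 F [-1.6 -0.2  3.1] q [-12.  34. 112.  -0.  34.  78.]
stack {'c': (631.3, 6.0), 'mom': (631.4, 6.0), 'size': (59.4, 59.3), 'ang': 1.5}
CALL: 0 0 -0.21 0 0 0 1; 0 0 -0.42 0 0 0 1; 0 0 -0.63 0 0 0 1; 0 0 -0.84 0 0 0 1; 0 0 -0.84 0 0 0 1; 0.106 -0.236 -0.84 0 0 0 1; 0.212 -0.472 -0.84 0 0 0 1; 0.318 -0.708 -0.84 0 0 0 1; 0.424 -0.945 -0.84 0 0 0 1
CALL: 0.105 -0.236 0 0 0 0 1; 0.211 -0.472 0 0 0 0 1; 0.317 -0.709 0 0 0 0 1; 0.423 -0.945 0 0 0 0 1
CALL: 0.106 -0.236 0 0 0 0 1; 0.212 -0.473 0 0 0 0 1; 0.318 -0.709 0 0 0 0 1; 0.424 -0.945 0 0 0 0 1
CALL: 0.106 -0.237 0 0 0 0 1; 0.106 -0.237 0 0 0 0 1; 0.106 -0.237 0 0 0 0 1; 0.106 -0.237 0.243 0 0 0 1; 0.106 -0.237 0.487 0 0 0 1; 0.106 -0.237 0.73 0 0 0 1; 0.106 -0.237 0.73 0 0 0 1; 0.106 -0.237 0.73 0 0 0 1
end [0.6039 0.3213 0.051 ] -90.08
```

Request:
drive_tool:
  targets: "0 0 -0.21 0 0 0 1; 0 0 -0.42 0 0 0 1; 0 0 -0.63 0 0 0 1; 0 0 -0.84 0 0 0 1; 0 0 -0.84 0 0 0 1; 0.106 -0.236 -0.84 0 0 0 1; 0.212 -0.472 -0.84 0 0 0 1; 0.318 -0.708 -0.84 0 0 0 1; 0.424 -0.945 -0.84 0 0 0 1"

```text
time: 31.17
position: [0.5081, 0.1096, 0.1229]
tool_rot: [[1.0, -0.002, -0.002], [-0.002, -1.0, -0.0], [-0.002, 0.0, -1.0]]
force: [0.5, -0.0, -2.1]
gripper_width: 0.0404
grasp_force: 30.0
```

Request:
drive_tool:
  targets: "0.105 -0.236 0 0 0 0 1; 0.211 -0.472 0 0 0 0 1; 0.317 -0.709 0 0 0 0 1; 0.423 -0.945 0 0 0 0 1"

```text
time: 31.5
position: [0.5503, 0.2043, 0.1223]
tool_rot: [[1.0, -0.001, -0.003], [-0.001, -1.0, -0.0], [-0.003, 0.0, -1.0]]
force: [0.3, -0.5, -1.7]
gripper_width: 0.0402
grasp_force: 30.0
```

Request:
drive_tool:
  targets: "0.106 -0.236 0 0 0 0 1; 0.212 -0.473 0 0 0 0 1; 0.318 -0.709 0 0 0 0 1; 0.424 -0.945 0 0 0 0 1"

```text
time: 31.83
position: [0.5928, 0.2986, 0.1219]
tool_rot: [[1.0, -0.001, -0.003], [-0.001, -1.0, -0.001], [-0.003, 0.001, -1.0]]
force: [0.2, -0.2, -1.1]
gripper_width: 0.0401
grasp_force: 30.0
```

Request:
drive_tool:
  targets: "0.106 -0.237 0 0 0 0 1; 0.106 -0.237 0 0 0 0 1; 0.106 -0.237 0 0 0 0 1; 0.106 -0.237 0.243 0 0 0 1; 0.106 -0.237 0.487 0 0 0 1; 0.106 -0.237 0.73 0 0 0 1; 0.106 -0.237 0.73 0 0 0 1; 0.106 -0.237 0.73 0 0 0 1"

```text
time: 32.5
position: [0.6023, 0.3197, 0.0491]
tool_rot: [[1.0, -0.002, -0.005], [-0.002, -1.0, -0.002], [-0.005, 0.002, -1.0]]
force: [-0.6, -0.7, 0.4]
gripper_width: 0.0403
grasp_force: 30.0
```

Request:
drive_tool:
  targets: "0 0 0.02 0 0 0 1; 0 0 0.04 0 0 0 1; 0 0 0.06 0 0 0 1; 0 0 0.06 0 0 0 1"

```text
time: 32.83
position: [0.6044, 0.3213, 0.0456]
tool_rot: [[1.0, -0.001, 0.001], [-0.001, -1.0, 0.0], [0.001, -0.0, -1.0]]
force: [-0.5, -0.5, -1.4]
gripper_width: 0.0401
grasp_force: 30.0
```

Run:
```python
from h import *
json.dump(dict(p=[.6039,.3213,.045],yd=-90.08),open("cmd.json","w"))
tplan([(.6039,.3213,.070,-90.08,1,2),(.6039,.3213,.070,-90.08,.1,5),(.6039,.3213,.135,-90,.1,0),(.440,.3388,.10,-5.1,.2,2),(.440,.3388,.006,-5.1,.2,3),(.440,.3388,.006,-5.1,1,6)])
```

```text
CALL: 0 0 0.01 0 0 0 1; 0 0 0.01 0 0 0 1; 0 0 0.01 0 0 0 1; 0 0 0.01 0 0 0 0.1; 0 0 0.01 0 0 0 0.1; 0 0 0.01 0 0 0 0.1; 0 0 0.01 0 0 0 0.1; 0 0 0.01 0 0 0 0.1; 0 0 0.01 0 0 0 0.1; 0 0 -0.207 0 0 0 0.1; 0 0 -0.423 0 0 0 0.1; 0 0 -0.64 0 0 0 0.1; -0.109 -0.012 -0.617 0 0 -0.032 0.2; -0.219 -0.023 -0.593 0 0 -0.063 0.2; -0.328 -0.035 -0.57 0 0 -0.095 0.2; -0.437 -0.046 -0.547 0 0 -0.126 0.2; -0.546 -0.058 -0.523 0 0 -0.158 0.2; -0.656 -0.069 -0.5 0 0 -0.189 0.2; -0.765 -0.081 -0.477 0 0 -0.221 0.2; -0.874 -0.092 -0.453 0 0 -0.252 0.2
CALL: -0.069 -0.086 0.023 0 0 -0.031 0.2; -0.137 -0.172 0.046 0 0 -0.063 0.2; -0.206 -0.258 0.07 0 0 -0.094 0.2; -0.274 -0.344 0.093 0 0 -0.126 0.2; -0.343 -0.43 0.116 0 0 -0.157 0.2; -0.412 -0.515 0.14 0 0 -0.189 0.2; -0.48 -0.601 0.163 0 0 -0.22 0.2; -0.48 -0.601 0.163 0 0 -0.22 0.2; -0.48 -0.601 0.163 0 0 -0.22 0.2; -0.48 -0.601 0.398 0 0 -0.22 0.2; -0.48 -0.601 0.633 0 0 -0.22 0.2; -0.48 -0.601 0.868 0 0 -0.22 0.2
CALL: 0 0 0.235 0 0 0 0.2; 0 0 0.235 0 0 0 0.2; 0 0 0.235 0 0 0 0.2; 0 0 0.235 0 0 0 0.2; 0 0 0.235 0 0 0 1; 0 0 0.235 0 0 0 1; 0 0 0.235 0 0 0 1; 0 0 0.235 0 0 0 1; 0 0 0.235 0 0 0 1; 0 0 0.235 0 0 0 1; 0 0 0.235 0 0 0 1
end [ 0.44    0.3388 -0.02  ] -5.12
```

Request:
drive_tool:
  targets: "0 0 0.01 0 0 0 1; 0 0 0.01 0 0 0 1; 0 0 0.01 0 0 0 1; 0 0 0.01 0 0 0 0.1; 0 0 0.01 0 0 0 0.1; 0 0 0.01 0 0 0 0.1; 0 0 0.01 0 0 0 0.1; 0 0 0.01 0 0 0 0.1; 0 0 0.01 0 0 0 0.1; 0 0 -0.207 0 0 0 0.1; 0 0 -0.423 0 0 0 0.1; 0 0 -0.64 0 0 0 0.1; -0.109 -0.012 -0.617 0 0 -0.032 0.2; -0.219 -0.023 -0.593 0 0 -0.063 0.2; -0.328 -0.035 -0.57 0 0 -0.095 0.2; -0.437 -0.046 -0.547 0 0 -0.126 0.2; -0.546 -0.058 -0.523 0 0 -0.158 0.2; -0.656 -0.069 -0.5 0 0 -0.189 0.2; -0.765 -0.081 -0.477 0 0 -0.221 0.2; -0.874 -0.092 -0.453 0 0 -0.252 0.2"

```text
time: 34.5
position: [0.5163, 0.3307, 0.0903]
tool_rot: [[0.7, 0.714, 0.0], [0.714, -0.7, 0.0], [0.0, 0.0, -1.0]]
force: [-0.1, 0.2, 0.4]
gripper_width: 0.0694
grasp_force: 0.0
```

Request:
drive_tool:
  targets: "-0.069 -0.086 0.023 0 0 -0.031 0.2; -0.137 -0.172 0.046 0 0 -0.063 0.2; -0.206 -0.258 0.07 0 0 -0.094 0.2; -0.274 -0.344 0.093 0 0 -0.126 0.2; -0.343 -0.43 0.116 0 0 -0.157 0.2; -0.412 -0.515 0.14 0 0 -0.189 0.2; -0.48 -0.601 0.163 0 0 -0.22 0.2; -0.48 -0.601 0.163 0 0 -0.22 0.2; -0.48 -0.601 0.163 0 0 -0.22 0.2; -0.48 -0.601 0.398 0 0 -0.22 0.2; -0.48 -0.601 0.633 0 0 -0.22 0.2; -0.48 -0.601 0.868 0 0 -0.22 0.2"

```text
time: 35.5
position: [0.4426, 0.3394, 0.0035]
tool_rot: [[0.092, 0.996, 0.004], [0.996, -0.092, 0.002], [0.002, 0.004, -1.0]]
force: [0.3, 0.1, 0.1]
gripper_width: 0.0693
grasp_force: 0.0
```

Request:
drive_tool:
  targets: "0 0 0.235 0 0 0 0.2; 0 0 0.235 0 0 0 0.2; 0 0 0.235 0 0 0 0.2; 0 0 0.235 0 0 0 0.2; 0 0 0.235 0 0 0 1; 0 0 0.235 0 0 0 1; 0 0 0.235 0 0 0 1; 0 0 0.235 0 0 0 1; 0 0 0.235 0 0 0 1; 0 0 0.235 0 0 0 1; 0 0 0.235 0 0 0 1"

```text
time: 36.42
position: [0.4403, 0.3389, -0.0198]
tool_rot: [[0.089, 0.996, 0.0], [0.996, -0.089, 0.0], [0.0, 0.0, -1.0]]
force: [-0.4, -0.4, 1.9]
gripper_width: 0.0357
grasp_force: 30.0
```

Run:
```python
from h import *
im=snapshot("top");st()
print("jarcap",blob("top",im,(135,200,190,255),lambda h,s,v:((s<60)&(v>130)),.109))
tplan([(.440,.3388,.10,-5.1,1,1),(.6257,.125,.10,-1.6,1,2),(.6257,.125,.015,-1.6,1,2)])
```

```text
t 36.47 p [ 0.4403  0.3389 -0.0198] yd -5.11 w 0.0352 gf 30.0 F [0.1 0.2 2.2] q [ 26.  44. 100.   0.  36.  31.]
jarcap {'c': (604.7, 321.7), 'mom': (604.4, 321.9), 'size': (23.1, 22.5), 'ang': 1.6}
CALL: 0 0 -0.235 0 0 0 1; 0 0 -0.47 0 0 0 1; 0 0 -0.705 0 0 0 1; 0 0 -0.94 0 0 0 1; 0 0 -0.94 0 0 0 1; -0.179 0.185 -0.94 0 0 -0.002 1; -0.357 0.371 -0.94 0 0 -0.004 1; -0.536 0.556 -0.94 0 0 -0.005 1; -0.714 0.742 -0.94 0 0 -0.007 1; -0.893 0.927 -0.94 0 0 -0.009 1
CALL: -0.183 0.18 0 0 0 -0.002 1; -0.367 0.361 0 0 0 -0.003 1; -0.551 0.541 0 0 0 -0.005 1; -0.734 0.722 0 0 0 -0.007 1; -0.918 0.902 0 0 0 -0.009 1
CALL: -0.189 0.175 0 0 0 -0.002 1; -0.189 0.175 0 0 0 -0.002 1; -0.189 0.175 0 0 0 -0.002 1; -0.189 0.175 0.213 0 0 -0.002 1; -0.189 0.175 0.425 0 0 -0.002 1; -0.189 0.175 0.637 0 0 -0.002 1; -0.189 0.175 0.85 0 0 -0.002 1; -0.189 0.175 0.85 0 0 -0.002 1; -0.189 0.175 0.85 0 0 -0.002 1
end [ 0.6257  0.125  -0.011 ] -1.52
```

The jar stands at the dish centre (604.5, 321.8). Now I carry the matchbox.

Request:
drive_tool:
  targets: "0 0 -0.235 0 0 0 1; 0 0 -0.47 0 0 0 1; 0 0 -0.705 0 0 0 1; 0 0 -0.94 0 0 0 1; 0 0 -0.94 0 0 0 1; -0.179 0.185 -0.94 0 0 -0.002 1; -0.357 0.371 -0.94 0 0 -0.004 1; -0.536 0.556 -0.94 0 0 -0.005 1; -0.714 0.742 -0.94 0 0 -0.007 1; -0.893 0.927 -0.94 0 0 -0.009 1"

```text
time: 37.3
position: [0.5247, 0.2406, 0.073]
tool_rot: [[0.06, 0.998, -0.001], [0.998, -0.06, -0.0], [-0.0, -0.001, -1.0]]
force: [0.2, -0.1, -0.4]
gripper_width: 0.0357
grasp_force: 30.0
```

Request:
drive_tool:
  targets: "-0.183 0.18 0 0 0 -0.002 1; -0.367 0.361 0 0 0 -0.003 1; -0.551 0.541 0 0 0 -0.005 1; -0.734 0.722 0 0 0 -0.007 1; -0.918 0.902 0 0 0 -0.009 1"

```text
time: 37.72
position: [0.6091, 0.1433, 0.0728]
tool_rot: [[0.033, 0.999, -0.002], [0.999, -0.033, -0.0], [-0.0, -0.002, -1.0]]
force: [0.1, 0.6, -0.9]
gripper_width: 0.0355
grasp_force: 30.0
```

Request:
drive_tool:
  targets: "-0.189 0.175 0 0 0 -0.002 1; -0.189 0.175 0 0 0 -0.002 1; -0.189 0.175 0 0 0 -0.002 1; -0.189 0.175 0.213 0 0 -0.002 1; -0.189 0.175 0.425 0 0 -0.002 1; -0.189 0.175 0.637 0 0 -0.002 1; -0.189 0.175 0.85 0 0 -0.002 1; -0.189 0.175 0.85 0 0 -0.002 1; -0.189 0.175 0.85 0 0 -0.002 1"

```text
time: 38.47
position: [0.6237, 0.1259, -0.0122]
tool_rot: [[0.025, 1.0, -0.004], [1.0, -0.025, 0.0], [-0.0, -0.004, -1.0]]
force: [0.4, 0.1, -0.4]
gripper_width: 0.0357
grasp_force: 30.0
```

Request:
drive_tool:
  targets: "0 0 0.02 0 0 0 1; 0 0 0.035 0 0 0 1; 0 0 0.035 0 0 0 1"

```text
time: 38.72
position: [0.626, 0.1253, -0.0138]
tool_rot: [[0.026, 1.0, 0.001], [1.0, -0.026, 0.0], [0.0, 0.001, -1.0]]
force: [-0.2, -0.1, -0.8]
gripper_width: 0.0356
grasp_force: 30.0
```

Run:
```python
from h import *
json.dump(dict(p=[.6257,.125,-.0145],yd=-1.52),open("cmd.json","w"))
tplan([(.6257,.125,.0113,-1.52,.35,6),(.6257,.125,.12,-1.52,.2,0),(.436,.1406,.12,-1.52,.2,2),(.436,.1406,.058,-1.52,.2,2),(.436,.1406,.058,-1.52,1,6)])
```

```text
CALL: 0 0 0.002 0 0 0 0.35; 0 0 0.002 0 0 0 0.35; 0 0 0.002 0 0 0 0.35; 0 0 0.002 0 0 0 0.35; 0 0 0.002 0 0 0 0.35; 0 0 0.002 0 0 0 0.35; 0 0 0.002 0 0 0 0.35; 0 0 -0.27 0 0 0 0.2; 0 0 -0.541 0 0 0 0.2; 0 0 -0.813 0 0 0 0.2
CALL: 0 0 -0.272 0 0 0 0.2; 0.015 -0.271 -0.272 0 0 0 0.2; 0.03 -0.543 -0.272 0 0 0 0.2; 0.045 -0.814 -0.272 0 0 0 0.2
CALL: 0.015 -0.272 0 0 0 0 0.2; 0.03 -0.543 0 0 0 0 0.2; 0.046 -0.815 0 0 0 0 0.2
CALL: 0.015 -0.271 0 0 0 0 0.2; 0.015 -0.271 0 0 0 0 0.2; 0.015 -0.271 0 0 0 0 0.2; 0.015 -0.271 0.207 0 0 0 0.2; 0.015 -0.271 0.413 0 0 0 0.2; 0.015 -0.271 0.62 0 0 0 0.2; 0.015 -0.271 0.62 0 0 0 0.2; 0.015 -0.271 0.62 0 0 0 0.2; 0.015 -0.271 0.62 0 0 0 1; 0.015 -0.271 0.62 0 0 0 1; 0.015 -0.271 0.62 0 0 0 1; 0.015 -0.271 0.62 0 0 0 1; 0.015 -0.271 0.62 0 0 0 1; 0.015 -0.271 0.62 0 0 0 1; 0.015 -0.271 0.62 0 0 0 1
end [0.436  0.1406 0.032 ] -1.52
```

Request:
drive_tool:
  targets: "0 0 0.002 0 0 0 0.35; 0 0 0.002 0 0 0 0.35; 0 0 0.002 0 0 0 0.35; 0 0 0.002 0 0 0 0.35; 0 0 0.002 0 0 0 0.35; 0 0 0.002 0 0 0 0.35; 0 0 0.002 0 0 0 0.35; 0 0 -0.27 0 0 0 0.2; 0 0 -0.541 0 0 0 0.2; 0 0 -0.813 0 0 0 0.2"

```text
time: 39.55
position: [0.6253, 0.1249, 0.0669]
tool_rot: [[0.027, 1.0, -0.002], [1.0, -0.027, -0.0], [-0.0, -0.002, -1.0]]
force: [1.1, -0.2, 0.3]
gripper_width: 0.0668
grasp_force: 0.0
```

Request:
drive_tool:
  targets: "0 0 -0.272 0 0 0 0.2; 0.015 -0.271 -0.272 0 0 0 0.2; 0.03 -0.543 -0.272 0 0 0 0.2; 0.045 -0.814 -0.272 0 0 0 0.2"

```text
time: 39.88
position: [0.5443, 0.1316, 0.0947]
tool_rot: [[0.027, 1.0, 0.002], [1.0, -0.027, 0.0], [0.0, 0.002, -1.0]]
force: [-0.0, 0.5, 0.2]
gripper_width: 0.0695
grasp_force: 0.0
```

Request:
drive_tool:
  targets: "0.015 -0.272 0 0 0 0 0.2; 0.03 -0.543 0 0 0 0 0.2; 0.046 -0.815 0 0 0 0 0.2"

```text
time: 40.13
position: [0.4621, 0.1385, 0.0942]
tool_rot: [[0.027, 1.0, 0.0], [1.0, -0.027, 0.0], [0.0, 0.0, -1.0]]
force: [0.1, 0.7, -0.4]
gripper_width: 0.0696
grasp_force: 0.0
```

Request:
drive_tool:
  targets: "0.015 -0.271 0 0 0 0 0.2; 0.015 -0.271 0 0 0 0 0.2; 0.015 -0.271 0 0 0 0 0.2; 0.015 -0.271 0.207 0 0 0 0.2; 0.015 -0.271 0.413 0 0 0 0.2; 0.015 -0.271 0.62 0 0 0 0.2; 0.015 -0.271 0.62 0 0 0 0.2; 0.015 -0.271 0.62 0 0 0 0.2; 0.015 -0.271 0.62 0 0 0 1; 0.015 -0.271 0.62 0 0 0 1; 0.015 -0.271 0.62 0 0 0 1; 0.015 -0.271 0.62 0 0 0 1; 0.015 -0.271 0.62 0 0 0 1; 0.015 -0.271 0.62 0 0 0 1; 0.015 -0.271 0.62 0 0 0 1"

```text
time: 41.38
position: [0.4361, 0.1407, 0.0322]
tool_rot: [[0.026, 1.0, -0.0], [1.0, -0.026, 0.0], [0.0, -0.0, -1.0]]
force: [-1.2, 0.6, 2.4]
gripper_width: 0.0309
grasp_force: 30.4
```

Run:
```python
from h import *
im=snapshot("top");st()
print("MB",blob("top",im,(222,190,290,250),lambda h,s,v:(s<90)&(v>130),.019))
tplan([(.436,.1406,.11,-1.5,1,1),(.4735,-.2954,.11,-1.5,1,2),(.4735,-.2954,.066,-1.5,1,3)])
```

```text
t 41.43 p [0.436  0.1407 0.0322] yd -1.51 w 0.0312 gf 30.0 F [-0.8  0.2  3.2] q [  4.  35. 113.   0.  32.   5.]
MB {'c': (653.9, 124.9), 'mom': (663.2, 116.0), 'size': (143.4, 60.2), 'ang': 86.9}
CALL: 0 0 -0.26 0 0 0 1; 0 0 -0.52 0 0 0 1; 0 0 -0.52 0 0 0 1; -0.272 0.03 -0.52 0 0 0 1; -0.544 0.061 -0.52 0 0 0 1; -0.816 0.092 -0.52 0 0 0 1
CALL: -0.272 0.03 0 0 0 0 1; -0.543 0.061 0 0 0 0 1; -0.815 0.091 0 0 0 0 1
CALL: -0.272 0.031 0 0 0 0 1; -0.544 0.062 0 0 0 0 1; -0.815 0.092 0 0 0 0 1
CALL: -0.272 0.031 0 0 0 0 1; -0.544 0.062 0 0 0 0 1; -0.816 0.092 0 0 0 0 1
CALL: -0.272 0.031 0 0 0 0 1; -0.543 0.062 0 0 0 0 1; -0.815 0.092 0 0 0 0 1
CALL: -0.272 0.031 0 0 0 0 1; -0.272 0.031 0 0 0 0 1; -0.272 0.031 0 0 0 0 1; -0.272 0.031 0.22 0 0 0 1; -0.272 0.031 0.44 0 0 0 1; -0.272 0.031 0.44 0 0 0 1; -0.272 0.031 0.44 0 0 0 1; -0.272 0.031 0.44 0 0 0 1
end [ 0.4735 -0.2954  0.04  ] -1.52
```

Request:
drive_tool:
  targets: "0 0 -0.26 0 0 0 1; 0 0 -0.52 0 0 0 1; 0 0 -0.52 0 0 0 1; -0.272 0.03 -0.52 0 0 0 1; -0.544 0.061 -0.52 0 0 0 1; -0.816 0.092 -0.52 0 0 0 1"

```text
time: 41.93
position: [0.4428, 0.0584, 0.0834]
tool_rot: [[0.024, 1.0, -0.001], [1.0, -0.024, 0.0], [0.0, -0.001, -1.0]]
force: [-0.5, -0.5, -2.8]
gripper_width: 0.0309
grasp_force: 30.0
```

Request:
drive_tool:
  targets: "-0.272 0.03 0 0 0 0 1; -0.543 0.061 0 0 0 0 1; -0.815 0.091 0 0 0 0 1"

```text
time: 42.18
position: [0.4496, -0.024, 0.0831]
tool_rot: [[0.026, 1.0, -0.001], [1.0, -0.026, 0.0], [0.0, -0.001, -1.0]]
force: [0.6, 0.6, -2.3]
gripper_width: 0.0307
grasp_force: 30.0
```

Request:
drive_tool:
  targets: "-0.272 0.031 0 0 0 0 1; -0.544 0.062 0 0 0 0 1; -0.815 0.092 0 0 0 0 1"

```text
time: 42.43
position: [0.4566, -0.1057, 0.083]
tool_rot: [[0.027, 1.0, -0.001], [1.0, -0.027, 0.001], [0.001, -0.001, -1.0]]
force: [0.1, 1.1, -4.1]
gripper_width: 0.0311
grasp_force: 30.0
```

Request:
drive_tool:
  targets: "-0.272 0.031 0 0 0 0 1; -0.544 0.062 0 0 0 0 1; -0.816 0.092 0 0 0 0 1"

```text
time: 42.68
position: [0.4636, -0.1874, 0.0828]
tool_rot: [[0.027, 1.0, -0.002], [1.0, -0.027, 0.001], [0.001, -0.002, -1.0]]
force: [0.6, 0.7, -2.7]
gripper_width: 0.031
grasp_force: 30.0
```

Request:
drive_tool:
  targets: "-0.272 0.031 0 0 0 0 1; -0.543 0.062 0 0 0 0 1; -0.815 0.092 0 0 0 0 1"

```text
time: 42.93
position: [0.4706, -0.269, 0.0827]
tool_rot: [[0.027, 1.0, -0.002], [1.0, -0.027, 0.001], [0.001, -0.002, -1.0]]
force: [0.6, 0.6, -2.4]
gripper_width: 0.0306
grasp_force: 30.0
```

Request:
drive_tool:
  targets: "-0.272 0.031 0 0 0 0 1; -0.272 0.031 0 0 0 0 1; -0.272 0.031 0 0 0 0 1; -0.272 0.031 0.22 0 0 0 1; -0.272 0.031 0.44 0 0 0 1; -0.272 0.031 0.44 0 0 0 1; -0.272 0.031 0.44 0 0 0 1; -0.272 0.031 0.44 0 0 0 1"

```text
time: 43.6
position: [0.4735, -0.2943, 0.04]
tool_rot: [[0.026, 1.0, -0.001], [1.0, -0.026, 0.001], [0.001, -0.001, -1.0]]
force: [0.3, -0.0, -1.8]
gripper_width: 0.0309
grasp_force: 30.0
```

Request:
drive_tool:
  targets: "0 0 0.02 0 0 0 1; 0 0 0.035 0 0 0 1; 0 0 0.035 0 0 0 1"

```text
time: 43.85
position: [0.4739, -0.2953, 0.0369]
tool_rot: [[0.026, 1.0, 0.0], [1.0, -0.026, -0.0], [-0.0, 0.0, -1.0]]
force: [0.2, -1.5, -3.0]
gripper_width: 0.0309
grasp_force: 30.0
```

Run:
```python
from h import *
im=snapshot("top");s=snapshot("scene");st()
a=cv2.resize(im[190:260,222:352],None,fx=6,fy=5,interpolation=cv2.INTER_CUBIC)
cv2.imwrite("pics/m7.png",a[:,:,::-1])
```

```text
t 43.95 p [ 0.4739 -0.2954  0.0368] yd -1.51 w 0.0313 gf 30.0 F [ 0.2 -0.6 -2.1] q [-43.  39.  99.   0.  42. -42.]
```

View pics/m7.png

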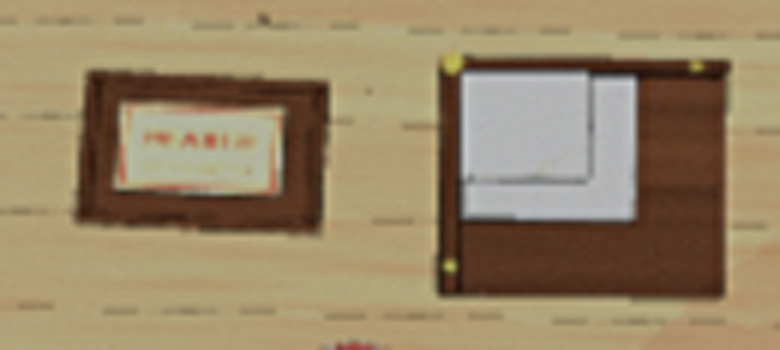

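The crop shows the matchbox centred in its tray and both coasters square in the corner. I lower the tamper the last bit, release and retreat.

Request:
drive_tool:
  targets: "0 0 0.01 0 0 0 1; 0 0 0.012 0 0 0 1; 0 0 0.012 0 0 0 1; 0 0 0.012 0 0 0 0.2; 0 0 0.012 0 0 0 0.2; 0 0 0.012 0 0 0 0.2; 0 0 0.012 0 0 0 0.2; 0 0 0.012 0 0 0 0.2; 0 0 0.012 0 0 0 0.2; 0 0 -0.2 0 0 0 0.2; 0 0 -0.45 0 0 0 0.2; 0 0 -0.7 0 0 0 0.2; 0 0 -0.95 0 0 0 0.2; 0 0 -0.95 0 0 0 0.2"

```text
time: 45.12
position: [0.4765, -0.2977, 0.1361]
tool_rot: [[0.026, 1.0, 0.007], [1.0, -0.026, -0.007], [-0.006, 0.007, -1.0]]
force: [-0.3, 0.5, -0.0]
gripper_width: 0.0694
grasp_force: 0.0
```

Request:
drive_tool:
  targets: "-0.25 0 -0.1 0 0 0 0; -0.5 0 -0.1 0 0 0 0; -0.75 0 -0.1 0 0 0 0; -1 0 -0.1 0 0 0 0; -1 0 -0.1 0 0 0 0; -1 0 -0.1 0 0 0 0"

```text
time: 45.62
position: [0.4706, -0.3963, 0.1406]
tool_rot: [[0.029, 1.0, -0.0], [1.0, -0.029, 0.001], [0.001, -0.0, -1.0]]
force: [0.6, 1.2, -0.2]
gripper_width: 0.0867
grasp_force: 0.0
```

Request:
drive_tool:
  targets: "-0.25 -0.1 0 0 0 0 0; -0.5 -0.2 0 0 0 0 0; -0.75 -0.3 0 0 0 0 0; -1 -0.4 0 0 0 0 0; -1 -0.4 0 0 0 0 0; -1 -0.4 0 0 0 0 0; -1 -0.4 0 0 0 0 0; -1 -0.4 0 0 0 0 0"

```text
time: 46.28
position: [0.4289, -0.4921, 0.141]
tool_rot: [[0.025, 1.0, -0.001], [1.0, -0.025, 0.002], [0.002, -0.001, -1.0]]
force: [-0.2, -0.0, -0.5]
gripper_width: 0.0875
grasp_force: 0.0
```

Run:
```python
from h import *
im=snapshot("top");st()
w=lambda h,s,v:(s<60)&(v>130)
print("stack",blob("top",im,(285,192,353,258),w,.014))
print("jar",blob("top",im,(135,200,190,255),w,.109))
print("MB",blob("top",im,(238,200,274,240),lambda h,s,v:(v>120),.019))
for z in(.01,.02):print("foot",z,blob("top",im,(435,270,490,330),lambda h,s,v:(s<60)&(v>60),z))
cv2.imwrite("pics/f.png",cv2.resize(im[200:340,130:490],None,fx=2.2,fy=2.2,interpolation=cv2.INTER_CUBIC)[:,:,::-1])
```

```text
t 46.33 p [ 0.429  -0.4923  0.1412] yd -1.42 w 0.0871 gf 0.0 F [-1.  -0.  -0.1] q [-59.  36.  81.   0.  63. -57.]
stack {'c': (631.3, 6.0), 'mom': (631.3, 6.3), 'size': (59.4, 59.3), 'ang': 1.5}
jar {'c': (604.7, 321.4), 'mom': (604.4, 321.8), 'size': (23.1, 22.1), 'ang': 178.7}
MB {'c': (626.6, 125.1), 'mom': (626.5, 124.9), 'size': (56.3, 36.1), 'ang': 88.6}
foot 0.01 {'c': (475.7, -293.7), 'mom': (476.4, -290.9), 'size': (54.4, 46.3), 'ang': 165.5}
foot 0.02 {'c': (476.4, -290.5), 'mom': (477.1, -287.7), 'size': (53.8, 45.8), 'ang': 165.5}
```

View pics/f.png

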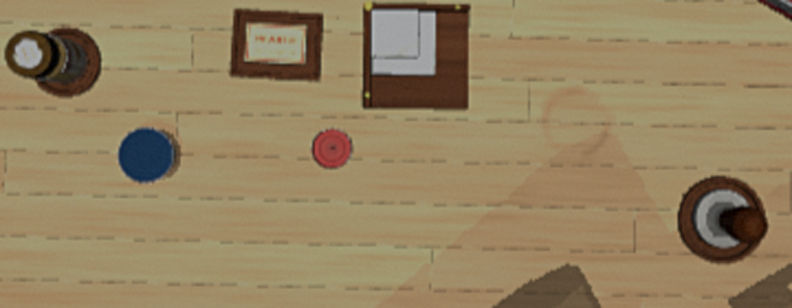

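The view shows the jar upright in the small dish, the matchbox centred and the coasters stacked square. The tamper is centred in the large dish, with its foot at (718,218) and the dish at (722,219). The arm is clear, so I hand in.

```bash
python3 -c "
from workcell import *
print(sign_off())"
```

```text
the job is handed in; nothing more can be done
None
```

The job is handed in with all five items in their places by the last camera check, with the arm clear at about 46 s of the 128 s limit; the sign-off call did not report a verdict.

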